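Mix the airbrush paints for a sneaker job

TASK

Move every paint vial that is in the black-ended stock rack into the wells of the paint mixer, pushed fully down, then throw the mixer's lever from the white notch into the green notch, never as far as the red one, and leave it there for at least three seconds. Bring the lever back to the white notch while all the vials are still in the mixer, and only then move every vial into the green-ended ready rack, standing fully down in its wells. Leave the sneaker, the primer can and the orange bottle where they stand.

Things in the scene. Friction and masses are not known exactly. Their poses are not given: they have to be found in the camera images.
- vial_yellow: paint vial: yellow cylinder 28 mm in diameter, 100 mm tall, 70 g, white cap on the top 27 mm with a yellow dot, rounded foot. Origin at the centre of its underside, z up the vial. May be absent (None).
- vial_red: paint vial: red cylinder 28 mm in diameter, 100 mm tall, 70 g, white cap on the top 27 mm with a red dot, rounded foot. Origin at the centre of its underside, z up the vial. May be absent (None).
- vial_blue: paint vial: blue cylinder 28 mm in diameter, 100 mm tall, 70 g, white cap on the top 27 mm with a blue dot, rounded foot. Origin at the centre of its underside, z up the vial. May be absent (None).
- vial_white: paint vial: white cylinder 28 mm in diameter, 100 mm tall, 70 g, white cap on the top 27 mm with a white dot, rounded foot. Origin at the centre of its underside, z up the vial. May be absent (None).
- stock: loose light-wood block rack, 220 (x) x 75 (y) x 60 (z) mm, about 0.9 kg, with four round wells 32 mm wide and 45 mm deep in a row along its x axis, 50 mm apart (well floor 15 mm above the rack's underside; a seated vial stands 55 mm out). Origin at the centre of its underside. Stock rack: BLACK end plates. The vials start in it.
- ready: loose light-wood block rack, 220 (x) x 75 (y) x 60 (z) mm, about 0.9 kg, with four round wells 32 mm wide and 45 mm deep in a row along its x axis, 50 mm apart (well floor 15 mm above the rack's underside; a seated vial stands 55 mm out). Origin at the centre of its underside. Ready rack: GREEN end plates. Empty at the start.
- mixer: bench paint mixer, fixed: white block 250 (x) x 110 (y) x 90 (z) mm with a grey foot, four round wells 32 mm wide and 45 mm deep in its top in a row along x, 50 mm apart (well floor 45 mm above the underside; a seated vial stands 55 mm out). The lever with its notched steel quadrant is on its +y side. Origin at the centre of its underside.
- ready_hole0 (a point): centre of the mouth (top) of well 0 of the ready rack, x = -75 mm in its frame; z axis out of the well
- ready_hole1 (a point): centre of the mouth (top) of well 1 of the ready rack, x = -25 mm in its frame; z axis out of the well
- ready_hole2 (a point): centre of the mouth (top) of well 2 of the ready rack, x = 25 mm in its frame; z axis out of the well
- ready_hole3 (a point): centre of the mouth (top) of well 3 of the ready rack, x = 75 mm in its frame; z axis out of the well
- mixer_hole0 (a point): centre of the mouth (top) of well 0 of the mixer, x = -75 mm in its frame; z axis out of the well
- mixer_hole1 (a point): centre of the mouth (top) of well 1 of the mixer, x = -25 mm in its frame; z axis out of the well
- mixer_hole2 (a point): centre of the mouth (top) of well 2 of the mixer, x = 25 mm in its frame; z axis out of the well
- mixer_hole3 (a point): centre of the mouth (top) of well 3 of the mixer, x = 75 mm in its frame; z axis out of the well
- lever (a joint): mixer lever angle: 0 = white (off) notch, leaning to the mixer's -x end, where it is at the start (within 0.1); 0.60 = green (mix) notch, nearly upright; 1.10 = red (fast) notch, leaning to +x. Stays where it is left (needs about 1.5 N at the knob). Stop at 1.2.
- lever_knob (a point): centre of the lever's black ball knob, 30 mm in diameter, on a 10 mm steel stem, 120 mm from the pivot
- lever_pivot (a point): centre of the lever's pivot, 97 mm to +y of the mixer's centre line, 45 mm up; the lever turns about the mixer's y axis
- notch_off (a point): where the knob's centre is when the lever is in the white (off) notch
- notch_mix (a point): where the knob's centre is when the lever is in the green (mix) notch
- notch_red (a point): where the knob's centre is when the lever is in the red (fast) notch
- sneaker: bystander: yellow sneaker with a white sole, about 290 x 95 x 130 mm, origin under its centre, loose
- primer: bystander: metal primer can, 84 mm in diameter, 100 mm tall, origin under its centre, loose
- paint_bottle: bystander: orange paint bottle, 44 mm in diameter, 120 mm tall, origin under its centre, loose

How it is judged:
On the way, in this order (a step that is already met when the one before it is completed fails the run):
1. every vial is fully down in a well of the mixer, with the lever in the white notch (z of vial_yellow in the frame of mixer between 0.039 and 0.052 m and y of vial_yellow in the frame of mixer between -0.012 and 0.012 m and x of vial_yellow in the frame of mixer between -0.09 and 0.09 m and angle between the z axis of each of vial_yellow, vial_red, vial_blue, vial_white and the z axis of mixer, either way round below 0.15 rad and z of vial_red in the frame of mixer between 0.039 and 0.052 m and y of vial_red in the frame of mixer between -0.012 and 0.012 m and x of vial_red in the frame of mixer between -0.09 and 0.09 m and z of vial_blue in the frame of mixer between 0.039 and 0.052 m and y of vial_blue in the frame of mixer between -0.012 and 0.012 m and x of vial_blue in the frame of mixer between -0.09 and 0.09 m and z of vial_white in the frame of mixer between 0.039 and 0.052 m and y of vial_white in the frame of mixer between -0.012 and 0.012 m and x of vial_white in the frame of mixer between -0.09 and 0.09 m and value of joint lever below 0.12 rad), for 0.2 s.
2. the lever is in the green notch (0.49 to 0.71 rad) for 2.5 s, all vials in the mixer (z of vial_yellow in the frame of mixer between 0.039 and 0.052 m and y of vial_yellow in the frame of mixer between -0.012 and 0.012 m and x of vial_yellow in the frame of mixer between -0.09 and 0.09 m and angle between the z axis of each of vial_yellow, vial_red, vial_blue, vial_white and the z axis of mixer, either way round below 0.15 rad and z of vial_red in the frame of mixer between 0.039 and 0.052 m and y of vial_red in the frame of mixer between -0.012 and 0.012 m and x of vial_red in the frame of mixer between -0.09 and 0.09 m and z of vial_blue in the frame of mixer between 0.039 and 0.052 m and y of vial_blue in the frame of mixer between -0.012 and 0.012 m and x of vial_blue in the frame of mixer between -0.09 and 0.09 m and z of vial_white in the frame of mixer between 0.039 and 0.052 m and y of vial_white in the frame of mixer between -0.012 and 0.012 m and x of vial_white in the frame of mixer between -0.09 and 0.09 m and value of joint lever between 0.49 and 0.71 rad), for 2.5 s.
3. the lever is back in the white notch (below 0.12 rad), all vials still in the mixer (all of step 1), for 0.2 s.
At the end, for the whole second after the job is handed in: Every vial present stands in a well of the ready rack, its foot within 7 mm of the well's floor and within 0.15 rad of the well's axis, released and at rest; the rack stands level; the lever is in the white notch (below 0.12 rad) (z of vial_yellow in the frame of ready between 0.009 and 0.022 m and y of vial_yellow in the frame of ready between -0.012 and 0.012 m and x of vial_yellow in the frame of ready between -0.09 and 0.09 m and angle between the z axis of each of vial_yellow, vial_red, vial_blue, vial_white and the z axis of ready, either way round below 0.15 rad and z of vial_red in the frame of ready between 0.009 and 0.022 m and y of vial_red in the frame of ready between -0.012 and 0.012 m and x of vial_red in the frame of ready between -0.09 and 0.09 m and z of vial_blue in the frame of ready between 0.009 and 0.022 m and y of vial_blue in the frame of ready between -0.012 and 0.012 m and x of vial_blue in the frame of ready between -0.09 and 0.09 m and z of vial_white in the frame of ready between 0.009 and 0.022 m and y of vial_white in the frame of ready between -0.012 and 0.012 m and x of vial_white in the frame of ready between -0.09 and 0.09 m and value of joint lever below 0.12 rad and linear speed of each of vial_yellow, vial_red, vial_blue, vial_white below 0.03 m/s and angle between ready's own z axis and vertical below 0.05 rad); the robot touches nothing.
It fails at once if the lever is thrown on towards the red notch (above 0.90 rad) (value of joint lever above 0.9 rad).
It fails at once if the sneaker is moved more than 30 mm (distance of sneaker from where it was at the start of the episode above 0.03 m).
It fails at once if the primer is moved more than 30 mm (distance of primer from where it was at the start of the episode above 0.03 m).
It fails at once if the paint bottle is moved more than 30 mm (distance of paint_bottle from where it was at the start of the episode above 0.03 m).
Of vial_yellow, vial_red, vial_blue, vial_white only 2 to 4 are there at a start; the rules pass over those that are not, and their reading is None.
At some moment in a run one of stock, ready may be knocked a few centimetres aside while the robot is not near it.
It also fails if it takes over 210 s, if anything falls off the work surface, if the arm or the gripper's body presses on something with over 40 N, if the wrist force passes 120 N, or if a joint passes its speed limit or range.

ROBOT

A 6-joint arm with a two-finger parallel gripper is mounted at the origin on the work surface. World frame = base frame: x ahead of the robot, y to its left, z up, the work surface at z = 0. Lengths are in m, angles in rad, forces in N, time in s.
With the tool pointing down it reaches from about 0.375 to 0.975 m from the base axis. Payload 3.8 kg.
Tool frame: the origin (TCP) lies midway between the tips of the shut fingers; the grasp point (between the pads) lies 19 mm behind it (arm.grip_point_offset is the distance from the TCP to the grasp point, in m); z points along the fingers, y is the direction in which the jaws open and shut (so a half turn about z gives the same grasp; the last joint's range is limited). The gripper opens to 88 mm and grips with 3 to 60 N. Pads are 18 mm wide; open, the fingers measure 123 mm over their backs; the gripper's body (75 mm by 187 mm) begins 45 mm behind the grasp point.
Start: joints at [-1.348, 0.264, 1.604, -0, 1.274, -0.037], TCP at [0.173, -0.652, 0.239] pointing down, gripper open.
Joint ranges: [-2.63, 2.63], [-0.94, 2.18], [0.31, 2.57], [-1.31, 4.45], [0, 2.66], [-2.55, 2.55]. Speed limits (rad/s): [2.57, 2.57, 3.14, 3.14, 3.14, 3.14].

INTERFACE

Orientations are given as a 3x3 rotation matrix whose columns are the frame's x, y, z axes.
In Python, from rig import sensors, imaging, ticket, arm gives the robot as it stands.
- The arm moves only by the shell command python3 -m handwheel 'ROWS' [FORCE]. ROWS is JSON, a list that holds one entry, the list of rows, each a list of 7 numbers: the closure, from 0 (fully open) to 1 (shut), then the shift along the world's x, y, z in units of 100 mm (1.0 is 100 mm), then the turn, a rotation vector about the world's x, y, z in units of 360 degrees (1.0 is 360 degrees). A call has 1 to 5 rows; each row is the pose to reach, as a shift and turn from the pose commanded when the call began, turning the shorter way round; what a row does not reach only later rows make up. A row lasts 1/12 s, in which the tool goes at most 41.7 mm and 7.16 degrees, less where a joint would pass 70% of its speed; a pose out of reach is approached as far as the arm can. A call with a number of a shift or a turn outside -1 to 1 is refused whole. A call with a gripper value outside its range is refused whole. The fingers move at their own pace and stop on an object; FORCE is the grip in N (left out, the last holds). Time passes only in rows, so rows that repeat a pose let the fingers close. It gives the time, the measured TCP pose, the force and the opening at its end, in the units of the state.
- sensors.sense(): the state, without advancing time (a new reading comes with each control period).
- imaging.get_image(name): name is "scene" or "top" or "wrist"; returns (picture, depth): 400x640x3 uint8, blue, green, red; 400x640 float32, m along the optical axis (not along the pixel's ray), 0 where there is no reading.
- imaging.camera_info(name): a dict with "intrinsics" (3x3 intrinsics, pixels), "k1" (the pictures are not rectified: a ray, as slopes to the right and down, at radius r is drawn at 1 + k1 r^2 times it, then the intrinsics apply), "camera_from_world" (4x4, takes a point from world to camera coordinates). Camera axes: x right, y down, z forward; pixel columns grow to the right and rows downward; lengths in m; the calibration is good to about 2 mm. A picture is of the moment at which its call begins: read the wrist's pose just before it. camera_info takes no time and is no camera call; for the wrist camera it gives the pose at the moment of the call.
- ticket.close_job(): hands the job in, once; it reports no verdict.
The state is a dict: "clock": time; "joints": joint angles; "qvel": joint speeds; "effort": joint torques, N m; "tool_pos": TCP position; "orientation": TCP orientation; "force": force on the tool from outside, world axes, zero at the start; "wrist_torque": the same for the moment, N m; "width": opening from 0.0 (shut) to 1.0 (fully open).
Only numpy, scipy, OpenCV 4.12 (cv2) and the standard library are available. Lean on these libraries where they do the work, as an engineer would, in place of code of your own. Each camera call takes 0.05 s, during which the arm holds its last target.

## Working session

There is one attempt and no reset: what is moved stays moved. The work goes in short steps, Python scripts to look and compute and a shell command to move; the robot and the scene stay as the last step left them, time stands still between calls to the robot, and variables do not carry over. Pictures are saved under pics/ and viewed, and the job is handed in when it is done.

```bash
ls; mkdir -p pics; python3 - <<'E'
from rig import sensors, imaging, arm
import cv2
s=sensors.sense(); print(s)
for n in ["scene","top"]:
    im,d=imaging.get_image(n); cv2.imwrite(f"pics/{n}0.png",im)
    import numpy as np
    np.savez(f"{n}0.npz",im=im,d=d)
    print(n,imaging.camera_info(n))
E
```

```text
pics
{'clock': 0.0, 'joints': array([-1.34789075e+00,  2.64725970e-01,  1.60536580e+00,  2.73851052e-05,
        1.27369938e+00, -3.69099802e-02]), 'qvel': array([ 0.0010168 , -0.00011034,  0.00134224, -0.0012382 , -0.00186402,
       -0.00126732]), 'effort': array([-9.21186984e-04, -5.02114856e+01, -3.56874168e+01,  7.30063347e-02,
        2.95160478e-02, -1.86930288e-04]), 'tool_pos': array([ 0.17325248, -0.65165299,  0.23741075]), 'orientation': array([[ 9.66439470e-01,  2.56894022e-01, -4.60471377e-04],
       [ 2.56894412e-01, -9.66437085e-01,  2.14989244e-03],
       [ 1.07277900e-04, -2.19603343e-03, -9.99997583e-01]]), 'force': array([-0.08880631, -0.59764944,  0.06212407]), 'wrist_torque': array([0.05389484, 0.00192098, 0.00336087]), 'width': 1.003002494152146}
scene {'intrinsics': array([[450.52985374,   0.        , 320.36771904],
       [  0.        , 450.52985374, 197.5314001 ],
       [  0.        ,   0.        ,   1.        ]]), 'k1': 0.043838024489722044, 'camera_from_world': array([[ 4.73950554e-01,  8.80550514e-01, -1.29046746e-03,
        -3.07735363e-01],
       [ 5.97656564e-01, -3.22760307e-01, -7.33915810e-01,
        -2.63490220e-01],
       [-6.46666455e-01,  3.47068548e-01, -6.79239221e-01,
         1.97578278e+00],
       [ 0.00000000e+00,  0.00000000e+00,  0.00000000e+00,
         1.00000000e+00]])}
top {'intrinsics': array([[517.1317728 ,   0.        , 319.28175163],
       [  0.        , 517.1317728 , 200.35035493],
       [  0.        ,   0.        ,   1.        ]]), 'k1': 0.023472517899459523, 'camera_from_world': array([[-4.28643805e-03, -9.99789423e-01,  2.00682677e-02,
        -6.63992479e-03],
       [-9.90853380e-01,  1.53966242e-03, -1.34934090e-01,
         5.93730275e-01],
       [ 1.34874777e-01, -2.04630975e-02, -9.90651329e-01,
         1.79579370e+00],
       [ 0.00000000e+00,  0.00000000e+00,  0.00000000e+00,
         1.00000000e+00]])}
```

View pics/scene0.png

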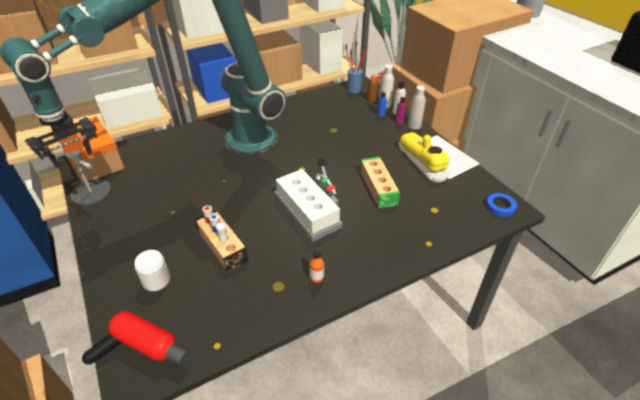

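View pics/top0.png

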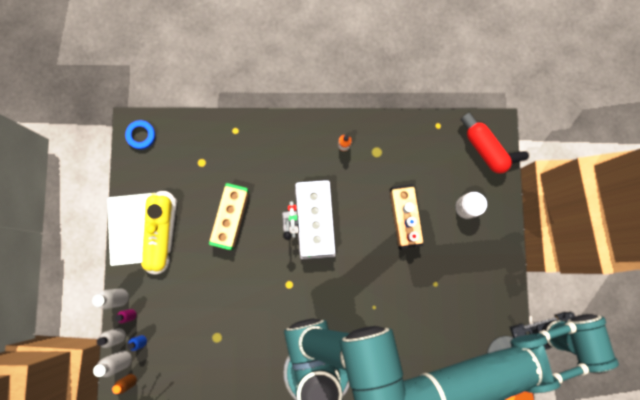

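The scene view shows the stock rack at (220,240), the mixer at (308,203), the ready rack at (380,180), the primer can at (152,270), the bottle at (317,268) and the sneaker at (425,155). Next I'll zoom in on the racks and mixer.

```bash
python3 - <<'E'
import numpy as np,cv2
t=np.load("top0.npz")["im"]; s=np.load("scene0.npz")["im"]
a=cv2.resize(t[165:285,195:435],None,fx=3.3,fy=3.3,interpolation=cv2.INTER_CUBIC)
cv2.imwrite("pics/topz.png",a)
a=cv2.resize(s[140:280,190:410],None,fx=3.6,fy=3.6,interpolation=cv2.INTER_CUBIC)
cv2.imwrite("pics/scenez.png",a)
E
```

```text
(no output)
```

View pics/topz.png

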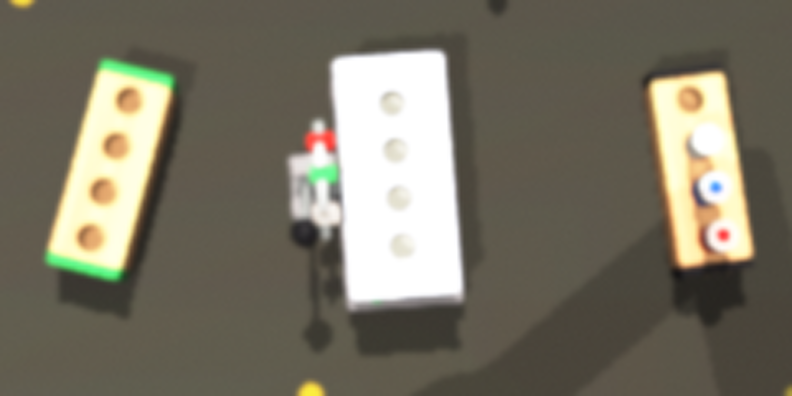

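View pics/scenez.png

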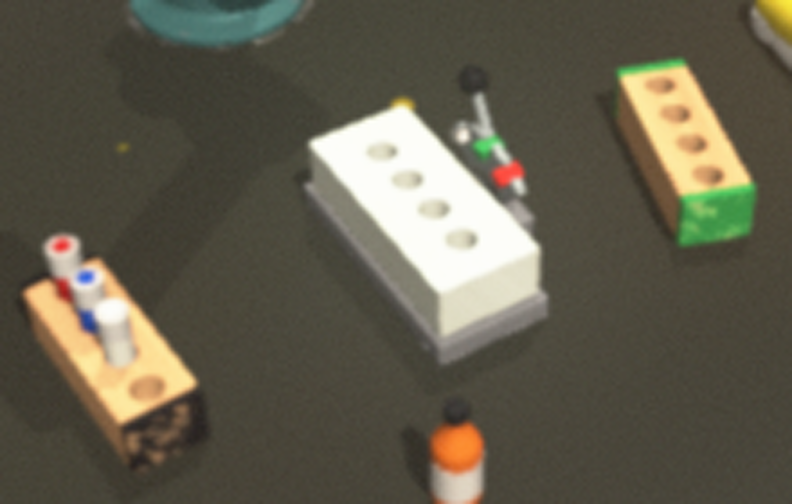

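```bash
cat > h.py <<'E'
import numpy as np, cv2
from rig import sensors, imaging, arm
def ray(info,px):
    K=info["intrinsics"];k1=info["k1"];T=info["camera_from_world"]
    px=np.atleast_2d(np.asarray(px,float))
    q=np.c_[(px[:,0]-K[0,2])/K[0,0],(px[:,1]-K[1,2])/K[1,1]]
    p=q.copy()
    for _ in range(20):
        p=q/(1+k1*(p**2).sum(1,keepdims=True))
    R=T[:3,:3];c=-R.T@T[:3,3]
    return c,np.c_[p,np.ones(len(p))]@R
def onplane(info,px,z):
    c,d=ray(info,px); t=(z-c[2])/d[:,2]
    return c+d*t[:,None]
def proj(info,P):
    T=info["camera_from_world"];P=np.atleast_2d(P)
    p=P@T[:3,:3].T+T[:3,3]; s=p[:,:2]/p[:,2:]
    s=s*(1+info["k1"]*(s**2).sum(1,keepdims=True))
    K=info["intrinsics"]; return s@K[:2,:2].T+K[:2,2]
E
python3 - <<'E'
from h import *
np.set_printoptions(precision=4,suppress=True)
it=imaging.camera_info("top"); isc=imaging.camera_info("scene")
tz=lambda L:[(195+(x+.5)/3.3-.5,165+(y+.5)/3.3-.5) for x,y in L]
sz=lambda L:[(190+(x+.5)/3.6-.5,140+(y+.5)/3.6-.5) for x,y in L]
for nm,z,T,S in [("mixer",.09,[(403,245),(399,197),(396,150),(392,102)],[(382,151),(407,180),(433,209),(461,239)]),
 ("ready",.06,[(90,237),(103,191),(116,145),(129,100)],[(660,85),(676,114),(691,143),(708,176)]),
 ("stockhole3",.06,[(691,98)],[(147,388)]),
 ("caps r b w",.115,[(722,236),(715,188),(706,139)],[(62,245),(87,278),(112,309)])]:
    print(nm);print(onplane(it,tz(T),z));print(onplane(isc,sz(S),z))
print("knob",onplane(it,tz([(304,233)]),.14),onplane(isc,sz([(473,79)]),.14))
t=np.load("top0.npz"); 
print("bottle/primer/sneaker",onplane(it,[(345,142)],.12),onplane(it,[(471,205)],.1),onplane(it,[(156,208),(154,268)],.13))
E
```

```text
mixer
[[0.454  0.0018 0.09  ]
 [0.5039 0.0058 0.09  ]
 [0.5531 0.0087 0.09  ]
 [0.6037 0.0128 0.09  ]]
[[0.4571 0.0031 0.09  ]
 [0.5078 0.0055 0.09  ]
 [0.5571 0.0088 0.09  ]
 [0.6065 0.0129 0.09  ]]
ready
[[0.4653 0.3298 0.06  ]
 [0.5137 0.3172 0.06  ]
 [0.5625 0.3045 0.06  ]
 [0.6106 0.2917 0.06  ]]
[[0.4697 0.328  0.06  ]
 [0.5188 0.3159 0.06  ]
 [0.5655 0.3034 0.06  ]
 [0.6163 0.2897 0.06  ]]
stockhole3
[[ 0.6119 -0.3071  0.06  ]]
[[ 0.6145 -0.3049  0.06  ]]
caps r b w
[[ 0.4608 -0.3248  0.115 ]
 [ 0.5102 -0.3191  0.115 ]
 [ 0.561  -0.3112  0.115 ]]
[[ 0.4632 -0.3236  0.115 ]
 [ 0.5149 -0.3172  0.115 ]
 [ 0.5622 -0.3103  0.115 ]]
knob [[0.4633 0.1022 0.14  ]] [[0.4543 0.1079 0.14  ]]
bottle/primer/sneaker [[ 0.7859 -0.0964  0.12  ]] [[ 0.5686 -0.5296  0.1   ]] [[0.5566 0.539  0.13  ]
 [0.358  0.5377 0.13  ]]
```

Three vials are present: red, blue and white. Yellow is absent. The two cameras agree to about 3 mm. I'll move above the stock rack and refine the position with the wrist camera.

```bash

python3 -m handwheel '[[[0.3,0.36,0.41,0,0,0,-0.011],[0.3,0.72,0.82,0,0,0,-0.022],[0.3,0.72,0.82,0,0,0,-0.022]]]' 30
python3 -m handwheel '[[[0.3,0.36,0.41,0,0,0,0],[0.3,0.72,0.82,0,0,0,0],[0.3,0.72,0.82,0,0,0,0]]]'
python3 -m handwheel '[[[0.3,0.36,0.41,0,0,0,0],[0.3,0.72,0.82,0,0,0,0],[0.3,0.72,0.82,0,0,0,0]]]'
python3 -m handwheel '[[[0.3,0.36,0.41,0,0,0,0],[0.3,0.72,0.82,0,0,0,0],[0.3,0.72,0.82,0,0,0,0],[0.3,0.72,0.82,0,0,0,0]]]'
python3 - <<'E'
from h import *
s=sensors.sense();print(s["clock"],s["tool_pos"],s["orientation"],s["width"])
i=imaging.camera_info("wrist");im,d=imaging.get_image("wrist");cv2.imwrite("pics/w1.png",im);np.savez("w1.npz",im=im,d=d,**i)
print(i)
E
```

```text
clock: 0.35
tool_pos: [0.2466, -0.5678, 0.2377]
orientation: [[0.993, 0.118, 0.0], [0.118, -0.993, 0.003], [0.001, -0.003, -1.0]]
force: [-0.3, 0.5, -0.3]
width: 0.798
clock: 0.6
tool_pos: [0.319, -0.4852, 0.2381]
orientation: [[0.993, 0.122, 0.0], [0.122, -0.993, 0.002], [0.001, -0.002, -1.0]]
force: [0.2, -0.5, 0.4]
width: 0.702
clock: 0.85
tool_pos: [0.391, -0.4032, 0.2383]
orientation: [[0.992, 0.122, 0.0], [0.122, -0.992, 0.002], [0.0, -0.002, -1.0]]
force: [-1.2, 0.2, -1.0]
width: 0.697
clock: 1.18
tool_pos: [0.4639, -0.3204, 0.2383]
orientation: [[0.992, 0.126, 0.001], [0.126, -0.992, 0.002], [0.001, -0.002, -1.0]]
force: [0.1, -0.2, 0.2]
width: 0.698
1.1833 [ 0.46391774 -0.32036656  0.23825243] [[ 9.92047069e-01  1.25865486e-01  7.01373046e-04]
 [ 1.25863711e-01 -9.92045170e-01  2.16935446e-03]
 [ 9.68840596e-04 -2.06382432e-03 -9.99997401e-01]] 0.6983690361014625
{'intrinsics': array([[356.42338915,   0.        , 320.24679795],
       [  0.        , 356.42338915, 202.01686505],
       [  0.        ,   0.        ,   1.        ]]), 'k1': -0.07397840492598383, 'camera_from_world': array([[ 0.12659114, -0.99195175, -0.00253187, -0.37517444],
       [-0.95685212, -0.12278398,  0.2633593 ,  0.36769468],
       [-0.2615506 , -0.03091633, -0.96469449,  0.50013713],
       [ 0.        ,  0.        ,  0.        ,  1.        ]])}
```

View pics/w1.png

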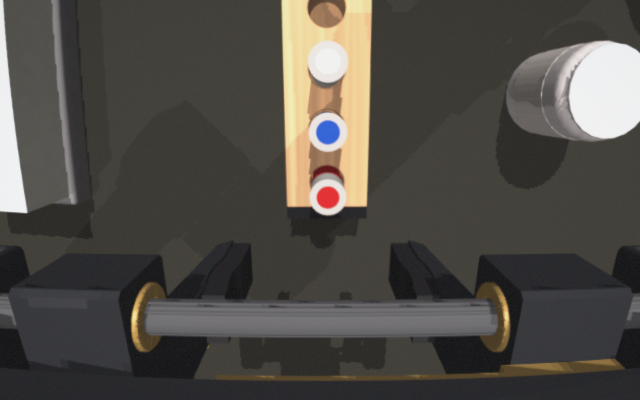

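Wrist view: red cap at (328,197), blue at (328,132), white at (327,62), and the empty well 3 at (326,8).

```bash

python3 - <<'E'
from h import *
np.set_printoptions(precision=4,suppress=True)
f=np.load("w1.npz");i={k:f[k] for k in("intrinsics","k1","camera_from_world")}
im=f["im"].astype(int);b,g,r=im[...,0],im[...,1],im[...,2]
for nm,m in(("red",(r>150)&(g<90)&(b<90)),("blue",(b>140)&(r<110))):
    n,l,st,c=cv2.connectedComponentsWithStats(m.astype(np.uint8));
    k=[j for j in range(1,n) if st[j,4]>100]
    for j in k: print(nm,c[j],st[j,4],onplane(i,c[j],.115),f["d"][int(c[j][1]),int(c[j][0])])
print(onplane(i,[(327,62)],.115))
E
```

```text
red [327.4103 197.0912] 351 [[ 0.4617 -0.3252  0.115 ]] 0.27498564
blue [327.4939 131.8704] 409 [[ 0.5115 -0.3187  0.115 ]] 0.2630073
[[ 0.5607 -0.3118  0.115 ]]
```

```bash

python3 -m handwheel '[[[0.3,-0.022,-0.048,-0.3,0,0,0],[0.3,-0.022,-0.048,-0.65,0,0,0],[0.3,-0.022,-0.048,-0.9,0,0,0]]]' 30
python3 -m handwheel '[[[0.3,0,0,-0.35,0,0,0],[0.3,0,0,-0.67,0,0,0],[0.3,0,0,-0.67,0,0,0],[0.3,0,0,-0.67,0,0,0]]]'
python3 -m handwheel '[[[0.9,0,0,0,0,0,0],[0.9,0,0,0,0,0,0],[0.9,0,0,0,0,0,0],[0.9,0,0,0,0,0,0],[0.9,0,0,0,0,0,0]]]' 25
```

```text
clock: 1.48
tool_pos: [0.4578, -0.3296, 0.1466]
orientation: [[0.993, 0.121, -0.001], [0.121, -0.993, 0.0], [-0.001, -0.0, -1.0]]
force: [-0.1, 0.2, -1.2]
width: 0.698
clock: 1.82
tool_pos: [0.4567, -0.3287, 0.0796]
orientation: [[0.993, 0.12, -0.005], [0.12, -0.993, 0.003], [-0.004, -0.004, -1.0]]
force: [0.3, -0.4, 0.2]
width: 0.699
clock: 2.23
tool_pos: [0.46, -0.3298, 0.0833]
orientation: [[0.993, 0.121, 0.002], [0.121, -0.993, -0.002], [0.002, 0.002, -1.0]]
force: [0.4, 0.6, -0.3]
width: 0.346
```

```bash

python3 -m handwheel '[[[0.9,0,0,0,0,0,0],[0.9,0,0,0,0,0,0],[0.9,0,0,0,0,0,0]]]'
python3 -m handwheel '[[[0.9,0,0,0.1,0,0,0],[0.9,0,0,0.4,0,0,0],[0.9,0,0,0.8,0,0,0],[0.9,0,0,0.8,0,0,0],[0.9,0,0,0.8,0,0,0]]]'
python3 -m handwheel '[[[0.9,0,0,0.2,0,0,0],[0.9,0,0,0.2,0,0,0],[0.9,0,0,0.2,0,0,0]]]'
```

```text
clock: 2.48
tool_pos: [0.46, -0.3295, 0.0829]
orientation: [[0.993, 0.121, 0.002], [0.121, -0.993, -0.001], [0.001, 0.001, -1.0]]
force: [-0.8, 2.0, 6.5]
width: 0.309
clock: 2.9
tool_pos: [0.461, -0.3306, 0.1653]
orientation: [[0.993, 0.121, 0.005], [0.121, -0.993, -0.004], [0.005, 0.005, -1.0]]
force: [-0.7, -1.2, -1.3]
width: 0.309
clock: 3.15
tool_pos: [0.4592, -0.3292, 0.1813]
orientation: [[0.993, 0.121, 0.0], [0.121, -0.993, -0.0], [0.0, 0.0, -1.0]]
force: [0.1, -0.5, -1.9]
width: 0.307
```

```bash

python3 -m handwheel '[[[0.9,0.1,0.4,0.2,0,0,-0.008],[0.9,0.1,0.8,0.2,0,0,-0.008],[0.9,0.1,1.0,0.2,0,0,-0.008]]]'
python3 -m handwheel '[[[0.9,0.1,0.4,0,0,0,0],[0.9,0.1,0.8,0,0,0,0],[0.9,0.1,1.0,0,0,0,0]]]'
python3 -m handwheel '[[[0.9,0.2,0.4,0,0,0,0],[0.9,0.2,0.8,0,0,0,0],[0.9,0.2,1.0,0,0,0,0]]]'
python3 -m handwheel '[[[0.9,0,0.4,0,0,0,0],[0.9,0,0.4,0,0,0,0],[0.9,0,0.4,0,0,0,0],[0.9,0,0.4,0,0,0,0],[0.9,0,0.4,0,0,0,0]]]'
cat > look.py <<'E'
import sys
from h import *
np.set_printoptions(precision=4,suppress=True)
def look(n):
    s=sensors.sense();print(s["clock"],s["tool_pos"],s["orientation"][:,1],s["width"])
    i=imaging.camera_info("wrist");im,d=imaging.get_image("wrist");cv2.imwrite(f"pics/{n}.png",im);np.savez(f"{n}.npz",im=im,d=d,**i)
if __name__=="__main__":look(sys.argv[1])
E
python3 look.py w2
```

```text
clock: 3.4
tool_pos: [0.4689, -0.2265, 0.2007]
orientation: [[0.997, 0.071, -0.001], [0.071, -0.997, 0.002], [-0.001, -0.002, -1.0]]
force: [0.0, -0.2, -1.2]
width: 0.307
clock: 3.65
tool_pos: [0.4778, -0.1254, 0.1995]
orientation: [[0.997, 0.073, -0.003], [0.073, -0.997, 0.003], [-0.003, -0.003, -1.0]]
force: [-0.1, -0.7, -1.1]
width: 0.31
clock: 3.9
tool_pos: [0.4984, -0.0256, 0.1997]
orientation: [[0.997, 0.073, -0.003], [0.073, -0.997, 0.002], [-0.003, -0.002, -1.0]]
force: [-0.1, -0.2, -1.0]
width: 0.308
clock: 4.32
tool_pos: [0.4987, 0.01, 0.2007]
orientation: [[0.998, 0.07, -0.002], [0.07, -0.998, -0.0], [-0.002, 0.0, -1.0]]
force: [0.4, -0.0, -0.9]
width: 0.312
4.3167 [0.4987 0.01   0.2007] [ 0.0704 -0.9975  0.0003] 0.3124632446155414
```

View pics/w2.png

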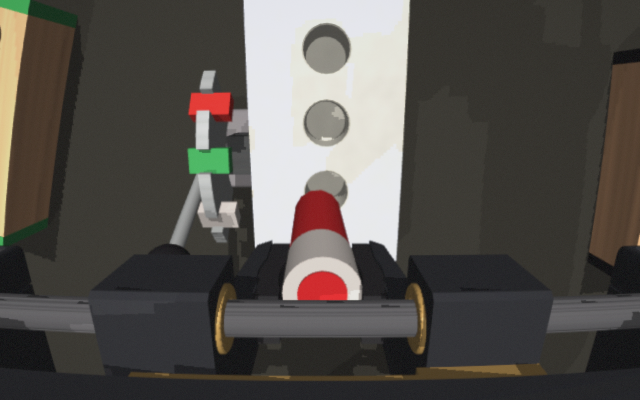

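The held red vial is upright in the jaws, with its cap dot at about (323,292). The mixer well mouths are at (326,48), (326,123) and (326,190).

```bash

python3 - <<'E'
from h import *
np.set_printoptions(precision=4,suppress=True)
f=np.load("w2.npz");i={k:f[k] for k in("intrinsics","k1","camera_from_world")}
im=f["im"];g=cv2.cvtColor(im,cv2.COLOR_BGR2GRAY)
sub=g[15:160,270:385];m=(sub<195).astype(np.uint8)
cs,_=cv2.findContours(m,cv2.RETR_EXTERNAL,cv2.CHAIN_APPROX_NONE)
for c in cs:
    if cv2.contourArea(c)>500:
        (x,y),ax,a=cv2.fitEllipse(c);print((x+270,y+15),ax,onplane(i,[(x+270,y+15)],.09))
print(onplane(i,[(326,48),(326,123),(326,190)],.09))
b,gg,r=[im[...,k].astype(int) for k in range(3)]
m=(r>150)&(gg<60)&(b<60);m[:255]=0;ys,xs=np.nonzero(m);print(xs.mean(),xs.min(),xs.max(),ys.min(),ys.max())
print("vialtop",onplane(i,[(xs.mean(),294)],.2007+.032))
# vial foot silhouettes
print("white side edges for row 200",[np.nonzero(r[y,280:370]>gg[y,280:370]+40)[0][[0,-1]]+280 for y in (205,215,225)])
E
```

```text
(325.9365119934082, 122.36621856689453) (45.91362762451172, 46.07304763793945) [[0.5535 0.0106 0.09  ]]
(326.1019821166992, 47.869544982910156) (48.13153839111328, 50.323551177978516) [[0.6031 0.0142 0.09  ]]
[[0.6031 0.0142 0.09  ]
 [0.553  0.0105 0.09  ]
 [0.5044 0.0068 0.09  ]]
321.88245770258237 298 345 272 299
vialtop [[0.4999 0.0102 0.2327]]
white side edges for row 200 [array([297, 338]), array([295, 340]), array([294, 343])]
```

```bash

python3 -m handwheel '[[[0.9,0.4,0.04,0,0,0,0],[0.9,0.8,0.04,0,0,0,0],[0.9,1.0,0.04,0,0,0,0]]]'
python3 -m handwheel '[[[0.9,0.04,0,-0.1,0,0,0],[0.9,0.04,0,-0.25,0,0,0],[0.9,0.04,0,-0.35,0,0,0],[0.9,0.04,0,-0.35,0,0,0],[0.9,0.04,0,-0.35,0,0,0]]]'

```

```text
clock: 4.62
tool_pos: [0.6024, 0.0132, 0.2016]
orientation: [[0.998, 0.069, 0.003], [0.069, -0.998, -0.0], [0.003, 0.0, -1.0]]
force: [0.8, -0.1, 0.6]
width: 0.309
clock: 5.03
tool_pos: [0.6014, 0.0142, 0.1652]
orientation: [[0.998, 0.07, -0.003], [0.07, -0.998, 0.0], [-0.003, -0.0, -1.0]]
force: [0.2, -0.9, -1.1]
width: 0.308
```

```bash

python3 -m handwheel '[[[0.9,0.01,0,-0.06,0,0,0],[0.9,0.01,0,-0.12,0,0,0],[0.9,0.01,0,-0.18,0,0,0],[0.9,0.01,0,-0.18,0,0,0],[0.9,0.01,0,-0.18,0,0,0]]]'
python3 -m handwheel '[[[0.9,0,0,-0.1,0,0,0],[0.9,0,0,-0.2,0,0,0],[0.9,0,0,-0.31,0,0,0],[0.9,0,0,-0.31,0,0,0],[0.9,0,0,-0.31,0,0,0]]]'

```

```text
clock: 5.45
tool_pos: [0.6086, 0.0151, 0.1558]
orientation: [[0.997, 0.071, 0.011], [0.071, -0.997, 0.0], [0.011, 0.001, -1.0]]
force: [-2.3, 1.3, 20.2]
width: 0.306
clock: 5.87
tool_pos: [0.6129, 0.0163, 0.1283]
orientation: [[0.997, 0.071, 0.021], [0.071, -0.997, 0.002], [0.021, -0.001, -1.0]]
force: [-0.6, 4.1, 28.7]
width: 0.311
```

```bash
python3 look.py w3; python3 - <<'E'
from h import *
im,d=imaging.get_image("scene");cv2.imwrite("pics/s3.png",cv2.resize(im[120:270,230:430],None,fx=4,fy=4,interpolation=cv2.INTER_CUBIC))
E
```

```text
5.8667 [0.6129 0.0163 0.1283] [ 0.0709 -0.9975 -0.0009] 0.3105508819063816
```

View pics/w3.png

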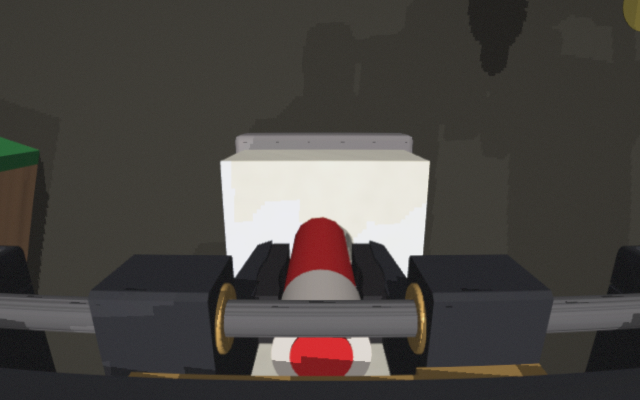

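View pics/s3.png

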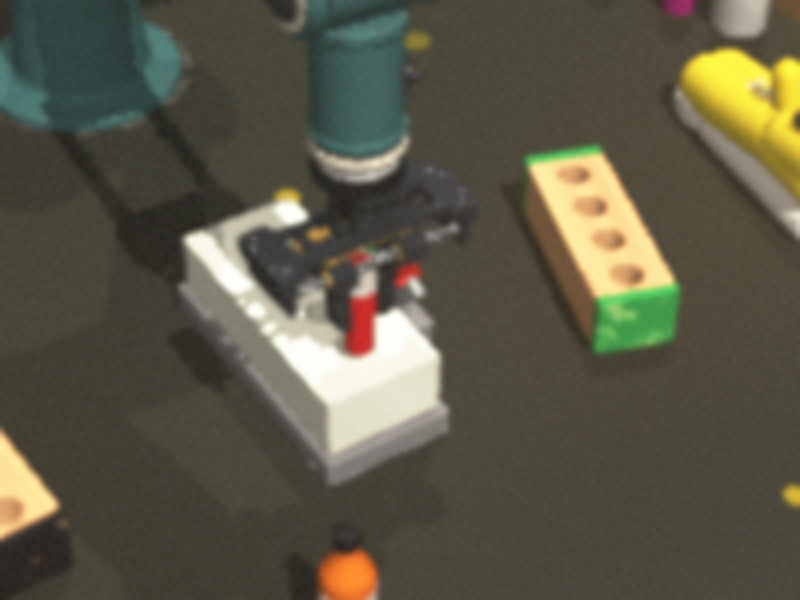

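The foot landed on the mixer's top to the +x side of the well, and the vial has pivoted in the jaws. I'll lift off and measure the tilt.

```bash

python3 -m handwheel '[[[0.9,0,0,0.3,0,0,0],[0.9,0,0,0.6,0,0,0],[0.9,0,0,0.9,0,0,0],[0.9,0,0,0.9,0,0,0],[0.9,0,0,0.9,0,0,0]]]'
python3 -m handwheel '[[[0.9,-0.4,0,0.1,0,0,0],[0.9,-0.8,0,0.2,0,0,0],[0.9,-0.8,0,0.3,0,0,0],[0.9,-0.8,0,0.3,0,0,0],[0.9,-0.8,0,0.3,0,0,0]]]'
python3 look.py w4;  python3 - <<'E'
from h import *
im,d=imaging.get_image("scene");cv2.imwrite("pics/s4.png",cv2.resize(im[120:270,230:430],None,fx=4,fy=4,interpolation=cv2.INTER_CUBIC))
E
```

```text
clock: 6.38
tool_pos: [0.6061, 0.0149, 0.2109]
orientation: [[0.997, 0.071, 0.007], [0.071, -0.997, -0.0], [0.007, 0.001, -1.0]]
force: [-0.2, 0.2, -1.8]
width: 0.309
clock: 6.8
tool_pos: [0.5244, 0.0149, 0.2373]
orientation: [[0.997, 0.071, 0.001], [0.071, -0.997, -0.0], [0.001, 0.0, -1.0]]
force: [-0.1, 0.2, -0.8]
width: 0.311
6.8 [0.5244 0.0149 0.2373] [ 0.0713 -0.9975  0.0001] 0.31104822990715103
```

View pics/w4.png

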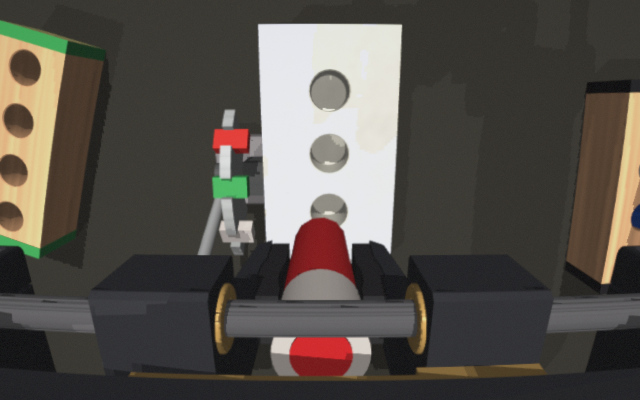

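View pics/s4.png

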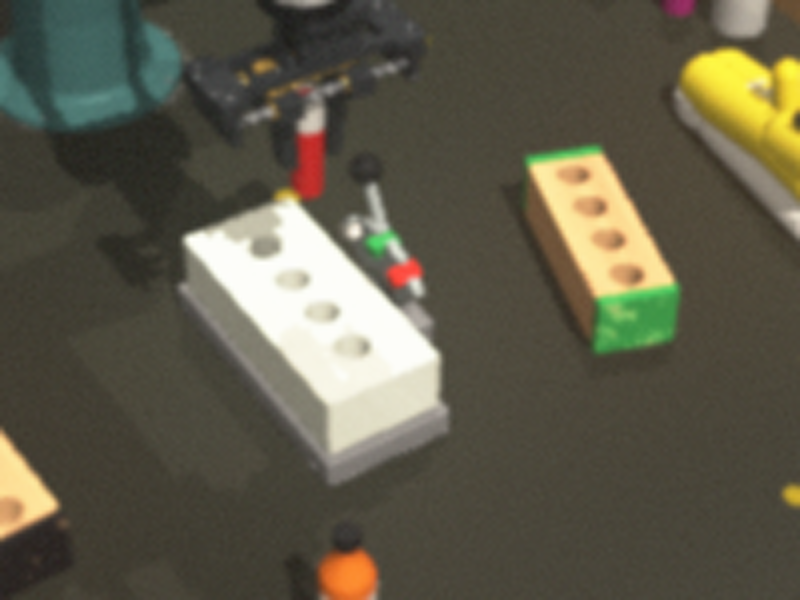

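```bash
cat > held.py <<'E'
import sys
from h import *
np.set_printoptions(precision=4,suppress=True)
def pts(n,box):
    f=np.load(n+".npz");i={k:f[k] for k in("intrinsics","k1","camera_from_world")}
    d=f["d"];x0,x1,y0,y1=box
    yy,xx=np.mgrid[y0:y1,x0:x1];px=np.c_[xx.ravel(),yy.ravel()]
    c,r=ray(i,px);z=d[y0:y1,x0:x1].ravel();ok=z>0.02
    P=c+r*z[:,None]; return P[ok],f["im"][y0:y1,x0:x1].reshape(-1,3)[ok].astype(int),px[ok]
def held(n,tcp,box):
    P,C,px=pts(n,box);q=P-tcp
    a=(abs(q[:,1])<.02)&(abs(q[:,0])<.05)&(q[:,2]>-.085)&(q[:,2]<.07)
    q=q[a]
    for lo in np.arange(-.08,.06,.01):
        m=(q[:,2]>=lo)&(q[:,2]<lo+.01)
        if m.sum()>15: print(round(lo,3),m.sum(),"x front",np.percentile(q[m,0],[5,50,95]),"y",np.percentile(q[m,1],[2,98]))
if __name__=="__main__":
    held(sys.argv[1],np.array(eval(sys.argv[2])),(270,380,180,378))
E
python3 held.py w2 [.4987,.01,.2007]; python3 held.py w4 [.5244,.0149,.2373]
```

```text
-0.07 16 x front [0.0104 0.0154 0.0168] y [-0.0085  0.0145]
-0.06 187 x front [0.0094 0.0156 0.0171] y [-0.0091  0.0157]
-0.05 210 x front [0.0093 0.0156 0.017 ] y [-0.0094  0.0152]
-0.04 241 x front [0.0088 0.0152 0.0169] y [-0.0096  0.015 ]
-0.03 280 x front [0.0093 0.0152 0.0168] y [-0.0099  0.0147]
-0.02 335 x front [0.0088 0.0151 0.0166] y [-0.0101  0.0146]
-0.01 392 x front [0.0088 0.0149 0.0164] y [-0.0104  0.0144]
-0.0 663 x front [0.0069 0.0115 0.0166] y [-0.0197  0.0193]
0.01 947 x front [0.0069 0.0124 0.017 ] y [-0.0197  0.0193]
0.02 1270 x front [0.0025 0.0112 0.0168] y [-0.0191  0.019 ]
0.03 3491 x front [0.0009 0.0081 0.0157] y [-0.0174  0.017 ]
0.04 547 x front [-0.0098  0.007   0.0097] y [-0.0191  0.0173]
-0.04 79 x front [0.0027 0.0078 0.0091] y [-0.0106  0.0133]
-0.03 258 x front [0.0012 0.0081 0.0095] y [-0.0111  0.0137]
-0.02 308 x front [0.0028 0.0085 0.0098] y [-0.0111  0.0133]
-0.01 353 x front [0.0021 0.009  0.0106] y [-0.0114  0.0136]
-0.0 803 x front [0.0023 0.0091 0.0109] y [-0.0194  0.0193]
0.01 1018 x front [0.0018 0.0092 0.0112] y [-0.0197  0.0189]
0.02 1354 x front [-0.0004  0.0086  0.0114] y [-0.0193  0.0191]
0.03 1093 x front [0.0058 0.0096 0.0122] y [-0.0186  0.0182]
0.04 1390 x front [-0.0066  0.0101  0.0126] y [-0.0183  0.0168]
0.05 371 x front [0.0104 0.0123 0.0131] y [-0.0063  0.0093]
0.06 3729 x front [-0.0074 -0.0013  0.0044] y [-0.0127  0.0137]
```

```bash
cat > wells.py <<'E'
import sys
from h import *
np.set_printoptions(precision=4,suppress=True)
def wells(n,box,z,thr=195,amin=300):
    f=np.load(n+".npz");i={k:f[k] for k in("intrinsics","k1","camera_from_world")}
    g=cv2.cvtColor(f["im"],cv2.COLOR_BGR2GRAY);x0,x1,y0,y1=box
    m=(g[y0:y1,x0:x1]<thr).astype(np.uint8)
    cs,_=cv2.findContours(m,cv2.RETR_EXTERNAL,cv2.CHAIN_APPROX_NONE)
    for c in cs:
        if cv2.contourArea(c)>amin:
            (x,y),ax,a=cv2.fitEllipse(c);print(np.array((x+x0,y+y0)),np.array(ax),onplane(i,[(x+x0,y+y0)],z))
if __name__=="__main__": wells(sys.argv[1],eval(sys.argv[2]),float(sys.argv[3]),int(sys.argv[4]) if len(sys.argv)>4 else 195)
E
python3 wells.py w4 '(285,380,50,190)' .09
```

```text
[328.8492 152.8837] [38.143  38.6943] [[0.5533 0.0106 0.09  ]]
[329.3725  89.4389] [40.6527 41.1514] [[0.6036 0.0141 0.09  ]]
```

```bash

python3 -m handwheel '[[[0.9,0.4,-0.02,0,0,-0.006,0],[0.9,0.82,-0.02,0,0,-0.006,0],[0.9,0.82,-0.02,-0.3,0,-0.006,0],[0.9,0.82,-0.02,-0.6,0,-0.006,0],[0.9,0.82,-0.02,-0.85,0,-0.006,0]]]'
python3 -m handwheel '[[[0.9,0,0,0,0,0,0],[0.9,0,0,0,0,0,0],[0.9,0,0,0,0,0,0],[0.9,0,0,0,0,0,0]]]'
python3 look.py w5; python3 held.py w5 '[*np.round(sensors.sense()["tool_pos"],4)]'; python3 wells.py w5 '(250,400,0,210)' .09
```

```text
clock: 7.32
tool_pos: [0.6075, 0.0128, 0.1501]
orientation: [[0.997, 0.071, 0.037], [0.071, -0.997, 0.0], [0.037, 0.003, -0.999]]
force: [-0.8, 0.3, -0.4]
width: 0.311
clock: 7.65
tool_pos: [0.6081, 0.0128, 0.155]
orientation: [[0.997, 0.071, 0.042], [0.071, -0.997, -0.0], [0.041, 0.003, -0.999]]
force: [-0.2, 0.0, -0.8]
width: 0.312
7.65 [0.6081 0.0128 0.155 ] [ 0.0711 -0.9975  0.003 ] 0.31235168240836514
-0.08 27 x front [-0.0115 -0.0084 -0.0047] y [-0.0149  0.0169]
-0.07 2472 x front [-0.0118  0.0141  0.0246] y [-0.0196  0.0195]
-0.04 75 x front [0.002  0.0091 0.0106] y [-0.0103  0.0139]
-0.03 260 x front [0.0036 0.0092 0.0106] y [-0.011   0.0134]
-0.02 289 x front [0.0027 0.0092 0.0105] y [-0.0112  0.0136]
-0.01 364 x front [0.0027 0.0092 0.0107] y [-0.0111  0.0137]
-0.0 800 x front [0.0017 0.0089 0.0107] y [-0.0195  0.0192]
0.01 994 x front [0.0016 0.0086 0.0106] y [-0.0197  0.0192]
0.02 1356 x front [-0.0013  0.0075  0.0105] y [-0.0193  0.0191]
0.03 1083 x front [0.0043 0.0083 0.0108] y [-0.0186  0.0183]
0.04 1403 x front [-0.0084  0.0083  0.0108] y [-0.0184  0.0169]
0.05 396 x front [0.0079 0.0102 0.0109] y [-0.0067  0.0095]
0.06 3731 x front [-0.0099 -0.0038  0.0019] y [-0.0127  0.0138]
[324.5028  73.9626] [174.946  176.4317] [[0.695  0.0172 0.09  ]]
```

View pics/w5.png

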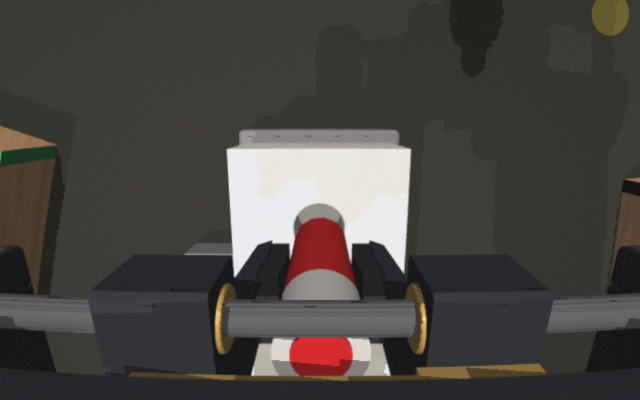

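```bash

python3 -m handwheel '[[[0.9,-0.013,0,-0.08,0,0,0],[0.9,-0.013,0,-0.16,0,0,0],[0.9,-0.013,0,-0.24,0,0,0],[0.9,-0.013,0,-0.3,0,0,0],[0.9,-0.013,0,-0.3,0,0,0]]]'
```

```text
clock: 8.12
tool_pos: [0.6036, 0.0129, 0.1205]
orientation: [[0.997, 0.071, 0.035], [0.071, -0.997, 0.0], [0.035, 0.002, -0.999]]
force: [0.6, -0.2, -0.8]
width: 0.311
```

```bash

python3 -m handwheel '[[[0.9,0,0,-0.08,0,0,0],[0.9,0,0,-0.16,0,0,0],[0.9,0,0,-0.22,0,0,0],[0.9,0,0,-0.22,0,0,0]]]'
python3 -m handwheel '[[[0.5,0,0,0,0,0,0],[0.5,0,0,0,0,0,0],[0.5,0,0,0,0,0,0],[0.5,0,0,0,0,0,0]]]'
python3 -m handwheel '[[[0.4,0,0,0.3,0,0,0],[0.4,0,0,0.6,0,0,0],[0.4,0,0,0.9,0,0,0],[0.4,0,0,0.9,0,0,0]]]'
python3 -m handwheel '[[[0.4,-0.4,-0.3,0.2,0,0.006,0],[0.4,-0.8,-0.6,0.2,0,0.006,0],[0.4,-1,-1,0.2,0,0.006,0],[0.4,-1,-1,0.2,0,0.006,0],[0.4,-1,-1,0.2,0,0.006,0]]]'
python3 look.py w6
```

```text
clock: 8.45
tool_pos: [0.6037, 0.0129, 0.0986]
orientation: [[0.997, 0.071, 0.035], [0.071, -0.997, 0.0], [0.035, 0.002, -0.999]]
force: [0.3, -0.1, -1.8]
width: 0.311
clock: 8.78
tool_pos: [0.6054, 0.0128, 0.1014]
orientation: [[0.997, 0.071, 0.039], [0.071, -0.997, -0.0], [0.039, 0.003, -0.999]]
force: [-0.7, 0.1, 1.2]
width: 0.499
clock: 9.12
tool_pos: [0.6095, 0.0128, 0.1989]
orientation: [[0.996, 0.071, 0.05], [0.071, -0.997, -0.0], [0.05, 0.004, -0.999]]
force: [0.7, 0.3, 1.1]
width: 0.602
clock: 9.53
tool_pos: [0.5027, -0.0898, 0.2111]
orientation: [[0.998, 0.068, 0.0], [0.068, -0.998, -0.002], [-0.0, 0.002, -1.0]]
force: [1.0, 0.1, 0.2]
width: 0.597
9.5333 [ 0.5027 -0.0898  0.2111] [ 0.0681 -0.9977  0.0016] 0.5974609339647171
```

View pics/w6.png

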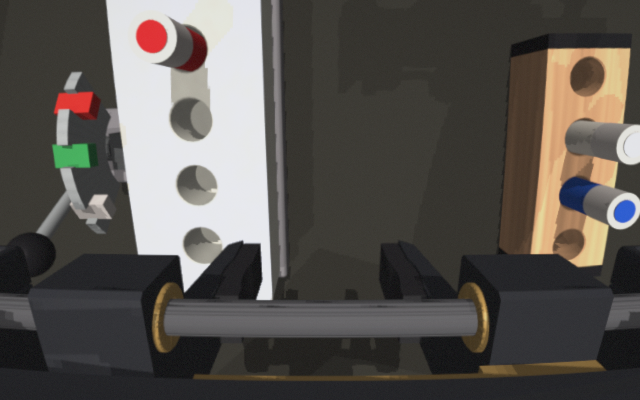

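Red stands in mixer well 3, with its cap at (152,36). I'll check the height of that cap, then go back to the stock rack for blue.

```bash
cat > dots.py <<'E'
import sys
from h import *
np.set_printoptions(precision=4,suppress=True)
def dots(n,zs=None):
    f=np.load(n+".npz");i={k:f[k] for k in("intrinsics","k1","camera_from_world")}
    im=f["im"].astype(int);b,g,r=im[...,0],im[...,1],im[...,2]
    for nm,m in(("red",(r>150)&(g<70)&(b<70)),("blue",(b>140)&(r<110))):
        k,l,st,c=cv2.connectedComponentsWithStats(m.astype(np.uint8))
        for j in range(1,k):
            if st[j,4]>120:
                z=np.median(f["d"][l==j]);cc,rr=ray(i,c[j]);P=cc+rr[0]*z
                print(nm,c[j],st[j,4],"3D by depth",P)
if __name__=="__main__":dots(sys.argv[1])
E
python3 dots.py w6
python3 -m handwheel '[[[0.4,0,-0.4,0,0,0,0.008],[0.4,0,-0.8,0,0,0,0.008],[0.4,0,-1,0,0,0,0.008]]]'
python3 -m handwheel '[[[0.4,0,-0.4,0,0,0,0],[0.4,0,-0.8,0,0,0,0],[0.4,0,-1,0,0,0,0],[0.4,0,-1,0,0,0,0],[0.4,0,-1,0,0,0,0]]]'
python3 look.py w7; python3 dots.py w7
```

```text
red [151.1429  36.0784] 714 3D by depth [0.6015 0.0127 0.1469]
red [ 74.2793 101.6228] 623 3D by depth [0.5624 0.0869 0.1098]
blue [624.1541 210.8936] 357 3D by depth [ 0.5124 -0.3176  0.1168]
clock: 9.83
tool_pos: [0.5061, -0.1892, 0.2111]
orientation: [[0.993, 0.122, 0.002], [0.122, -0.993, -0.002], [0.002, 0.002, -1.0]]
force: [-0.5, 0.8, 0.2]
width: 0.602
clock: 10.25
tool_pos: [0.5057, -0.2873, 0.2103]
orientation: [[0.993, 0.12, 0.0], [0.12, -0.993, 0.001], [0.0, -0.001, -1.0]]
force: [0.4, 0.8, 0.2]
width: 0.598
10.25 [ 0.5057 -0.2873  0.2103] [ 0.1198 -0.9928 -0.001 ] 0.5983560690751833
blue [366.5246 200.2969] 448 3D by depth [ 0.512  -0.3181  0.1171]
```

View pics/w7.png

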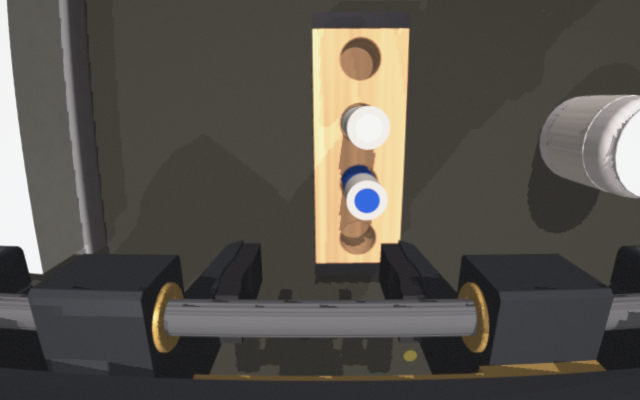

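Red's cap height is 0.147, against a blue reading of 0.117 for a true 0.115, so red is fully seated. Blue is at (0.512, -0.318).

```bash

python3 -m handwheel '[[[0.4,0.06,-0.31,-0.2,0,0,0],[0.4,0.06,-0.31,-0.5,0,0,0],[0.4,0.06,-0.31,-0.7,0,0,0],[0.4,0.06,-0.31,-0.7,0,0,0],[0.4,0.06,-0.31,-0.7,0,0,0]]]'
python3 -m handwheel '[[[0.4,0,0,-0.3,0,0,0],[0.4,0,0,-0.58,0,0,0],[0.4,0,0,-0.58,0,0,0],[0.4,0,0,-0.58,0,0,0],[0.4,0,0,-0.58,0,0,0]]]'
python3 look.py w8
```

```text
clock: 10.72
tool_pos: [0.5104, -0.3157, 0.1393]
orientation: [[0.992, 0.123, -0.003], [0.123, -0.992, 0.003], [-0.003, -0.003, -1.0]]
force: [0.6, 0.6, 0.4]
width: 0.6
clock: 11.13
tool_pos: [0.5125, -0.3184, 0.0852]
orientation: [[0.993, 0.122, 0.003], [0.122, -0.993, -0.002], [0.002, 0.002, -1.0]]
force: [0.3, -0.9, -0.3]
width: 0.599
11.1333 [ 0.5125 -0.3184  0.0852] [ 0.122  -0.9925  0.002 ] 0.5988452020739494
```

View pics/w8.png

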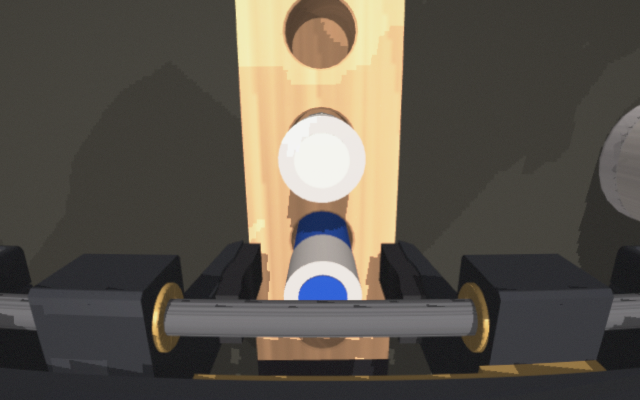

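```bash

python3 -m handwheel '[[[0.5,0,0,-0.04,0,0,0],[0.9,0,0,-0.04,0,0,0],[0.9,0,0,-0.04,0,0,0],[0.9,0,0,-0.04,0,0,0],[0.9,0,0,-0.04,0,0,0]]]' 40
python3 -m handwheel '[[[0.9,0,0,0,0,0,0],[0.9,0,0,0,0,0,0],[0.9,0,0,0,0,0,0],[0.9,0,0,0,0,0,0]]]'
python3 -m handwheel '[[[0.9,0,0,0.15,0,0,0],[0.9,0,0,0.4,0,0,0],[0.9,0,0,0.7,0,0,0],[0.9,0,0,1,0,0,0],[0.9,0,0,1,0,0,0]]]'
python3 -m handwheel '[[[0.9,0,0.2,0.2,0,0,0],[0.9,0,0.6,0.2,0,0,-0.008],[0.9,0,1,0.2,0,0,-0.008]]]'
python3 -m handwheel '[[[0.9,0,0.4,0,0,0,0],[0.9,0,0.8,0,0,0,0],[0.9,0,1,0,0,0,0]]]'
python3 -m handwheel '[[[0.9,0,0.4,0,0,0,0],[0.9,0,0.8,0,0,0,0],[0.9,0,1,0,0,0,0]]]'
python3 -m handwheel '[[[0.9,0,0.25,0,0,0,0],[0.9,0,0.25,0,0,0,0],[0.9,0,0.25,0,0,0,0],[0.9,0,0.25,0,0,0,0],[0.9,0,0.25,0,0,0,0]]]'
python3 look.py w9;python3 held.py w9 '[*np.round(sensors.sense()["tool_pos"],4)]'; python3 wells.py w9 '(270,380,10,175)' .09
```

```text
clock: 11.6
tool_pos: [0.5112, -0.3185, 0.0793]
orientation: [[0.993, 0.121, 0.001], [0.121, -0.993, -0.001], [0.001, 0.001, -1.0]]
force: [0.2, -0.1, 2.0]
width: 0.302
clock: 11.93
tool_pos: [0.5113, -0.3185, 0.0792]
orientation: [[0.993, 0.121, 0.001], [0.121, -0.993, -0.001], [0.001, 0.001, -1.0]]
force: [-0.3, -0.6, 3.8]
width: 0.307
clock: 12.35
tool_pos: [0.514, -0.3201, 0.1852]
orientation: [[0.993, 0.121, 0.008], [0.121, -0.993, -0.005], [0.008, 0.006, -1.0]]
force: [0.7, -0.4, 0.6]
width: 0.305
clock: 12.6
tool_pos: [0.5111, -0.2181, 0.1991]
orientation: [[0.998, 0.066, 0.001], [0.066, -0.998, -0.0], [0.001, 0.0, -1.0]]
force: [1.2, 0.2, -0.6]
width: 0.302
clock: 12.85
tool_pos: [0.5094, -0.1142, 0.1973]
orientation: [[0.997, 0.073, -0.002], [0.073, -0.997, 0.002], [-0.002, -0.003, -1.0]]
force: [-0.1, -0.0, -0.9]
width: 0.304
clock: 13.1
tool_pos: [0.5095, -0.0145, 0.1974]
orientation: [[0.997, 0.073, -0.002], [0.073, -0.997, 0.002], [-0.002, -0.002, -1.0]]
force: [0.1, -0.2, -1.1]
width: 0.299
clock: 13.52
tool_pos: [0.5106, 0.006, 0.1982]
orientation: [[0.998, 0.07, -0.00
[... 259 characters left out ...]
39] y [-0.0121  0.0127]
-0.04 239 x front [0.0063 0.0123 0.0139] y [-0.0117  0.013 ]
-0.03 273 x front [0.0069 0.0124 0.0139] y [-0.0117  0.0127]
-0.02 328 x front [0.0067 0.0124 0.0139] y [-0.0117  0.0133]
-0.01 374 x front [0.0067 0.0125 0.0139] y [-0.0117  0.0133]
-0.0 690 x front [0.0065 0.0097 0.0143] y [-0.0196  0.0193]
0.01 975 x front [0.0067 0.0105 0.0149] y [-0.0195  0.0192]
0.02 1272 x front [0.0038 0.0097 0.0148] y [-0.0193  0.0192]
0.03 3165 x front [0.0027 0.0086 0.0144] y [-0.0174  0.0173]
0.04 556 x front [-0.0103  0.0068  0.0095] y [-0.0189  0.0175]
[318.9815 115.2142] [ 47.9924 105.3429] [[0.5701 0.0118 0.09  ]]
[321.4456  57.4065] [33.6429 35.9733] [[0.6085 0.0129 0.09  ]]
```

View pics/w9.png

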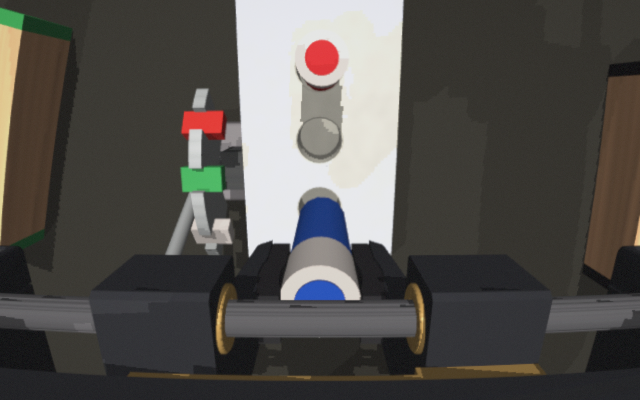

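```bash

python3 -m handwheel '[[[0.9,0.3,0.04,0,0,0,0],[0.9,0.43,0.04,-0.2,0,0,0],[0.9,0.43,0.04,-0.32,0,0,0],[0.9,0.43,0.04,-0.32,0,0,0],[0.9,0.43,0.04,-0.32,0,0,0]]]'
python3 -m handwheel '[[[0.9,0,0,0,0,0,0],[0.9,0,0,0,0,0,0],[0.9,0,0,0,0,0,0]]]'
```

```text
clock: 13.98
tool_pos: [0.5521, 0.0101, 0.1651]
orientation: [[0.998, 0.07, -0.004], [0.07, -0.998, 0.0], [-0.004, -0.0, -1.0]]
force: [1.0, -0.5, -0.2]
width: 0.304
clock: 14.23
tool_pos: [0.554, 0.0107, 0.1677]
orientation: [[0.997, 0.071, 0.001], [0.071, -0.997, -0.0], [0.001, 0.0, -1.0]]
force: [-0.3, 1.4, -0.1]
width: 0.304
```

```bash

python3 -m handwheel '[[[0.9,-0.005,0,-0.08,0,0,0],[0.9,-0.005,0,-0.16,0,0,0],[0.9,-0.005,0,-0.24,0,0,0],[0.9,-0.005,0,-0.24,0,0,0]]]'
python3 -m handwheel '[[[0.9,0,0,-0.1,0,0,0],[0.9,0,0,-0.2,0,0,0],[0.9,0,0,-0.28,0,0,0],[0.9,0,0,-0.28,0,0,0]]]'
```

```text
clock: 14.57
tool_pos: [0.5515, 0.011, 0.1401]
orientation: [[0.997, 0.071, -0.004], [0.071, -0.997, 0.0], [-0.004, -0.0, -1.0]]
force: [-1.1, 0.6, -0.8]
width: 0.304
clock: 14.9
tool_pos: [0.5515, 0.0109, 0.1119]
orientation: [[0.997, 0.071, -0.004], [0.071, -0.997, 0.0], [-0.004, -0.0, -1.0]]
force: [0.1, 1.0, -0.4]
width: 0.304
```

Blue went in with no contact force. I'll release it and fetch white at about (0.561, -0.311).

```bash

python3 -m handwheel '[[[0.5,0,0,0,0,0,0],[0.5,0,0,0,0,0,0],[0.5,0,0,0,0,0,0],[0.5,0,0,0,0,0,0]]]'
python3 -m handwheel '[[[0.4,0,0,0.3,0,0,0],[0.4,0,0,0.6,0,0,0],[0.4,0,0,0.95,0,0,0],[0.4,0,0,0.95,0,0,0]]]'
python3 -m handwheel '[[[0.4,0,-0.4,0,0,0,0],[0.4,0,-0.8,0,0,0,0.008],[0.4,0,-1,0,0,0,0.008]]]'
python3 -m handwheel '[[[0.4,0,-0.4,0,0,0,0],[0.4,0,-0.8,0,0,0,0],[0.4,0,-1,0,0,0,0]]]'
python3 -m handwheel '[[[0.4,0,-0.4,0,0,0,0],[0.4,0,-0.8,0,0,0,0],[0.4,0,-0.9,0,0,0,0],[0.4,0,-0.9,0,0,0,0],[0.4,0,-0.9,0,0,0,0]]]'
python3 look.py w10
python3 - <<'E'
from h import *
im,d=imaging.get_image("top");cv2.imwrite("pics/t10.png",cv2.resize(im[165:285,195:435],None,fx=3.3,fy=3.3,interpolation=cv2.INTER_CUBIC))
E
```

```text
clock: 15.23
tool_pos: [0.5541, 0.0108, 0.1155]
orientation: [[0.997, 0.071, 0.001], [0.071, -0.997, -0.0], [0.001, 0.0, -1.0]]
force: [-0.3, -0.0, 0.1]
width: 0.499
clock: 15.57
tool_pos: [0.5583, 0.0108, 0.2183]
orientation: [[0.997, 0.071, 0.014], [0.071, -0.997, -0.0], [0.014, 0.001, -1.0]]
force: [1.5, 0.3, 0.2]
width: 0.6
clock: 15.82
tool_pos: [0.5538, -0.0919, 0.2107]
orientation: [[0.992, 0.123, 0.002], [0.123, -0.992, -0.002], [0.002, 0.002, -1.0]]
force: [0.7, 0.4, -0.0]
width: 0.599
clock: 16.07
tool_pos: [0.5534, -0.1929, 0.2102]
orientation: [[0.993, 0.12, 0.001], [0.12, -0.993, -0.002], [0.001, 0.002, -1.0]]
force: [0.6, 0.4, -0.6]
width: 0.6
clock: 16.48
tool_pos: [0.5532, -0.2791, 0.2095]
orientation: [[0.993, 0.12, -0.0], [0.12, -0.993, 0.001], [-0.0, -0.001, -1.0]]
force: [-0.3, 0.4, 0.3]
width: 0.6
16.4833 [ 0.5532 -0.2791  0.2095] [ 0.1197 -0.9928 -0.001 ] 0.5997870793886037
```

View pics/w10.png

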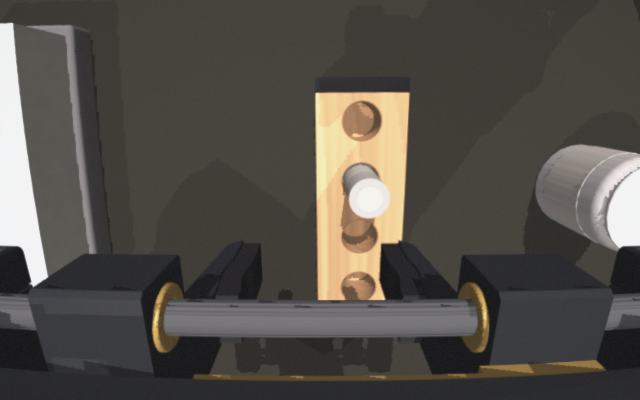

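View pics/t10.png

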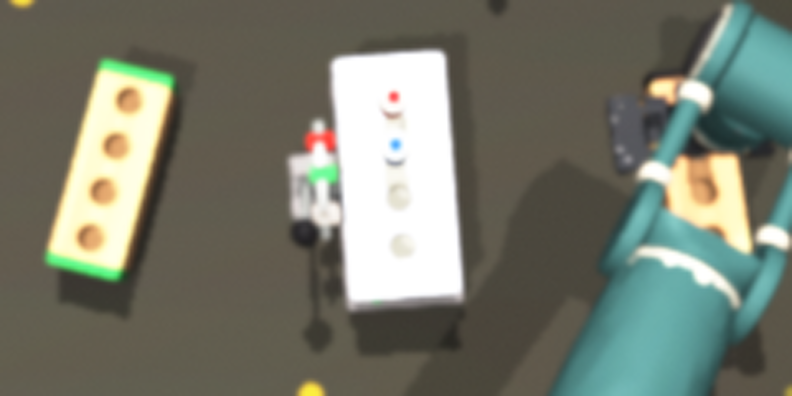

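Red and blue stand in the mixer, and the white cap is at (369,200).

```bash
python3 - <<'E'
from h import *
f=np.load("w10.npz");i={k:f[k] for k in("intrinsics","k1","camera_from_world")}
p=onplane(i,[(369.5,200)],.1165);print(p,(p-[.5532,-.2791,0])*10)
E
```

```text
[[ 0.56000845 -0.31188809  0.1165    ]] [[ 0.06808446 -0.32788086  1.165     ]]
```

```bash

python3 -m handwheel '[[[0.4,0.07,-0.33,-0.2,0,0,0],[0.4,0.07,-0.33,-0.5,0,0,0],[0.4,0.07,-0.33,-0.7,0,0,0],[0.4,0.07,-0.33,-0.7,0,0,0],[0.4,0.07,-0.33,-0.7,0,0,0]]]'
python3 -m handwheel '[[[0.4,0,0,-0.3,0,0,0],[0.4,0,0,-0.6,0,0,0],[0.4,0,0,-0.6,0,0,0],[0.4,0,0,-0.6,0,0,0],[0.4,0,0,-0.6,0,0,0]]]'
python3 look.py w11
```

```text
clock: 17.0
tool_pos: [0.5596, -0.3098, 0.1383]
orientation: [[0.992, 0.123, -0.003], [0.123, -0.992, 0.002], [-0.003, -0.003, -1.0]]
force: [-0.7, 0.5, 0.5]
width: 0.602
clock: 17.42
tool_pos: [0.5619, -0.3123, 0.0823]
orientation: [[0.993, 0.122, 0.003], [0.122, -0.993, -0.002], [0.003, 0.002, -1.0]]
force: [0.0, -0.3, 0.4]
width: 0.602
17.4167 [ 0.5619 -0.3123  0.0823] [ 0.122  -0.9925  0.0019] 0.6021162540272795
```

View pics/w11.png

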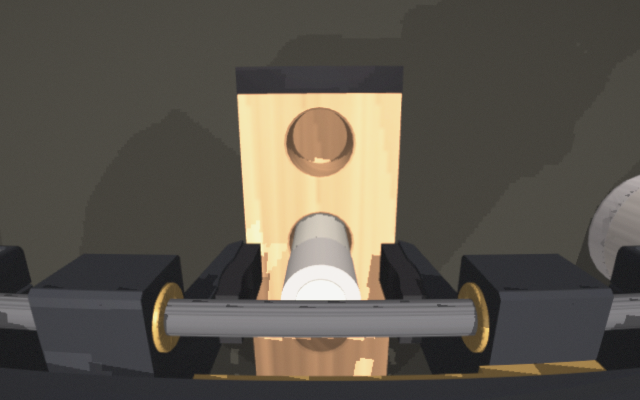

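White is centred between the pads. I'll grip, lift and carry it to well 1.

```bash

python3 -m handwheel '[[[0.5,0,0,0,0,0,0],[0.9,0,0,0,0,0,0],[0.9,0,0,0,0,0,0],[0.9,0,0,0,0,0,0],[0.9,0,0,0,0,0,0]]]' 40
python3 -m handwheel '[[[0.9,0,0,0,0,0,0],[0.9,0,0,0,0,0,0],[0.9,0,0,0,0,0,0],[0.9,0,0,0,0,0,0]]]'
python3 -m handwheel '[[[0.9,0,0,0.15,0,0,0],[0.9,0,0,0.4,0,0,0],[0.9,0,0,0.7,0,0,0],[0.9,0,0,1,0,0,0],[0.9,0,0,1,0,0,0]]]'
python3 -m handwheel '[[[0.9,-0.2,0.2,0.25,0,0,0],[0.9,-0.5,0.6,0.25,0,0,-0.008],[0.9,-0.5,1,0.25,0,0,-0.008]]]'
python3 -m handwheel '[[[0.9,-0.2,0.4,0,0,0,0],[0.9,-0.4,0.8,0,0,0,0],[0.9,-0.4,1,0,0,0,0]]]'
python3 -m handwheel '[[[0.9,0,0.4,0,0,0,0],[0.9,0,0.8,0,0,0,0],[0.9,0,1,0,0,0,0]]]'
python3 -m handwheel '[[[0.9,0,0.2,0,0,0,0],[0.9,0,0.2,0,0,0,0],[0.9,0,0.2,0,0,0,0],[0.9,0,0.2,0,0,0,0],[0.9,0,0.2,0,0,0,0]]]'
python3 look.py w12;python3 held.py w12 '[*np.round(sensors.sense()["tool_pos"],4)]'
```

```text
clock: 17.88
tool_pos: [0.5608, -0.3125, 0.0806]
orientation: [[0.993, 0.121, 0.001], [0.121, -0.993, -0.001], [0.001, 0.001, -1.0]]
force: [0.7, -0.7, 2.8]
width: 0.308
clock: 18.22
tool_pos: [0.5609, -0.3125, 0.0806]
orientation: [[0.993, 0.121, 0.001], [0.121, -0.993, -0.001], [0.001, 0.001, -1.0]]
force: [-1.0, 0.3, 5.3]
width: 0.306
clock: 18.63
tool_pos: [0.5637, -0.3141, 0.1864]
orientation: [[0.993, 0.121, 0.009], [0.121, -0.993, -0.005], [0.008, 0.006, -1.0]]
force: [1.4, -0.1, 0.9]
width: 0.307
clock: 18.88
tool_pos: [0.5087, -0.2182, 0.2044]
orientation: [[0.998, 0.066, -0.001], [0.066, -0.998, -0.001], [-0.001, 0.001, -1.0]]
force: [0.6, 0.3, -1.1]
width: 0.308
clock: 19.13
tool_pos: [0.467, -0.1145, 0.2026]
orientation: [[0.997, 0.071, -0.004], [0.071, -0.997, 0.002], [-0.004, -0.002, -1.0]]
force: [1.0, -0.2, -0.8]
width: 0.302
clock: 19.38
tool_pos: [0.4695, -0.0141, 0.2034]
orientation: [[0.997, 0.072, -0.002], [0.072, -0.997, 0.002], [-0.002, -0.002, -1.0]]
force: [0.4, -0.6, 0.0]
width: 0.303
clock: 19.8
tool_pos: [0.4708, 0.0016, 0.2042]
orientation: [[0.998, 0.07, -0.001], [0.07, -0.998, -0.0], [-0.001, 0.0, -1.0]]
force: [-0.2, 0.2, -0.0]
width: 0.304
19.8 [0.4708 0.0016 0.2042] [ 0.0702 -0.9975  0.0003] 0.3041108686128971
-0.06 164 x front [0.0042 0.0121 0.0137] y [-0.0118  0.014 ]
-0.05 209 x front [0.005  0.0122 0.0137] y [-0.0116  0.0139]
-0.04 235 x front [0.0054 0.0122 0.0137] y [-0.0117  0.0138]
-0.03 289 x front [0.0053 0.0123 0.0138] y [-0.0118  0.0138]
-0.02 328 x front [0.0051 0.0124 0.0138] y [-0.0117  0.0141]
-0.01 379 x front [0.0055 0.0124 0.0139] y [-0.0122  0.0138]
-0.0 687 x front [0.0066 0.0097 0.0142] y [-0.0198  0.0194]
0.01 968 x front [0.0066 0.0103 0.0146] y [-0.0196  0.0192]
0.02 1289 x front [0.0032 0.0097 0.0147] y [-0.0192  0.0191]
0.03 3110 x front [0.0018 0.008  0.0142] y [-0.0174  0.0174]
0.04 550 x front [-0.0101  0.0068  0.0096] y [-0.019   0.0174]
```

View pics/w12.png

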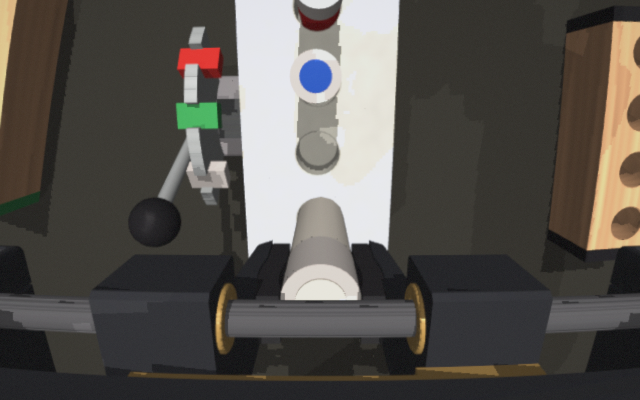

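White is held upright. Well 1 is at (318,151), blue's cap at (316,77) and the lever knob at (154,222).

```bash
python3 wells.py w12 '(285,352,120,185)' .09; python3 dots.py w12; python3 - <<'E'
from h import *
from held import pts
P,C,px=pts("w12",(125,185,195,250))
m=(C.max(1)<60)&(P[:,2]>.09); Q=P[m]
A=np.c_[2*Q,np.ones(len(Q))];s=np.linalg.lstsq(A,(Q**2).sum(1),rcond=None)[0]
print("knob",s[:3],np.sqrt(s[3]+s[:3]@s[:3]),len(Q),Q.max(0),Q.min(0))
for c,nm in (((199,62),"red"),((198,116),"green"),((208,175),"white")):
    P,C,px=pts("w12",(c[0]-5,c[0]+6,c[1]-5,c[1]+6));print(nm,np.median(P,0))
E
```

```text
[317.1664 144.8633] [45.8723 60.0887] [[0.509  0.0073 0.09  ]]
red [199.1085  57.5027] 728 3D by depth [0.5621 0.0869 0.11  ]
blue [315.2063  75.8311] 829 3D by depth [0.5526 0.0109 0.1469]
knob [0.4635 0.1014 0.1503] 0.015395916142415369 2084 [0.4782 0.1147 0.1671] [0.4492 0.0859 0.1294]
red [0.5591 0.0856 0.112 ]
green [0.5255 0.0839 0.1213]
white [0.4862 0.08   0.1126]
```

```bash

python3 -m handwheel '[[[0.9,0.3,0.04,0,0,0,0],[0.9,0.33,0.046,-0.2,0,0,0],[0.9,0.33,0.046,-0.34,0,0,0],[0.9,0.33,0.046,-0.34,0,0,0],[0.9,0.33,0.046,-0.34,0,0,0]]]'
python3 -m handwheel '[[[0.9,0,0,0,0,0,0],[0.9,0,0,0,0,0,0],[0.9,0,0,0,0,0,0]]]'
python3 look.py w13
```

```text
clock: 20.27
tool_pos: [0.5031, 0.0064, 0.1696]
orientation: [[0.998, 0.07, -0.003], [0.07, -0.998, 0.0], [-0.003, -0.0, -1.0]]
force: [-0.1, -0.7, -0.4]
width: 0.304
clock: 20.52
tool_pos: [0.5046, 0.007, 0.1719]
orientation: [[0.997, 0.071, 0.002], [0.071, -0.997, -0.0], [0.002, 0.0, -1.0]]
force: [0.3, 0.7, -1.5]
width: 0.309
20.5167 [0.5046 0.007  0.1719] [ 0.0709 -0.9975  0.0002] 0.3088946516578101
```

View pics/w13.png

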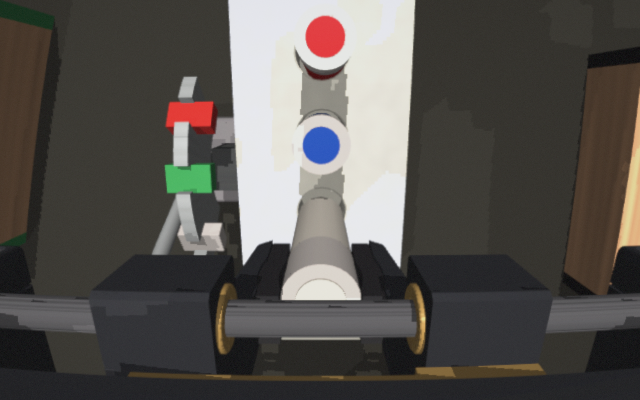

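```bash

python3 -m handwheel '[[[0.9,-0.005,-0.003,-0.08,0,0,0],[0.9,-0.005,-0.003,-0.16,0,0,0],[0.9,-0.005,-0.003,-0.26,0,0,0],[0.9,-0.005,-0.003,-0.26,0,0,0]]]'
python3 -m handwheel '[[[0.9,0,0,-0.1,0,0,0],[0.9,0,0,-0.2,0,0,0],[0.9,0,0,-0.29,0,0,0],[0.9,0,0,-0.29,0,0,0]]]'
```

```text
clock: 20.9
tool_pos: [0.5013, 0.007, 0.1418]
orientation: [[0.997, 0.071, -0.005], [0.071, -0.997, 0.0], [-0.005, -0.0, -1.0]]
force: [0.0, 0.6, -1.2]
width: 0.309
clock: 21.23
tool_pos: [0.5015, 0.007, 0.1129]
orientation: [[0.997, 0.071, -0.005], [0.071, -0.997, 0.0], [-0.005, -0.0, -1.0]]
force: [-0.9, 0.2, -0.8]
width: 0.307
```

```bash

python3 -m handwheel '[[[0.5,0,0,0,0,0,0],[0.5,0,0,0,0,0,0],[0.5,0,0,0,0,0,0],[0.5,0,0,0,0,0,0]]]'
python3 -m handwheel '[[[0.4,0,0,0.3,0,0,0],[0.4,0,0,0.6,0,0,0],[0.4,0,0,1.0,0,0,0],[0.4,0,0,1.0,0,0,0]]]'
python3 -m handwheel '[[[0.7,-0.3,0,0.2,0,0,0],[1,-0.6,0,0.2,0,0,0],[1,-0.9,0,0.2,0,0,0],[1,-0.9,0,0.2,0,0,0],[1,-0.9,0,0.2,0,0,0]]]'
python3 look.py w14; python3 dots.py w14
```

```text
clock: 21.57
tool_pos: [0.5041, 0.0069, 0.1165]
orientation: [[0.997, 0.071, 0.001], [0.071, -0.997, -0.0], [0.001, 0.0, -1.0]]
force: [-0.6, 0.7, 0.4]
width: 0.5
clock: 21.9
tool_pos: [0.5086, 0.0068, 0.2247]
orientation: [[0.997, 0.071, 0.015], [0.071, -0.997, -0.0], [0.015, 0.002, -1.0]]
force: [1.7, -0.1, 0.6]
width: 0.603
clock: 22.32
tool_pos: [0.413, 0.0069, 0.2363]
orientation: [[0.997, 0.071, 0.003], [0.071, -0.997, -0.0], [0.003, 0.0, -1.0]]
force: [-0.2, 0.4, 0.1]
width: 0.247
22.3167 [0.413  0.0069 0.2363] [ 0.0712 -0.9975  0.0003] 0.2472803304629383
```

View pics/w14.png

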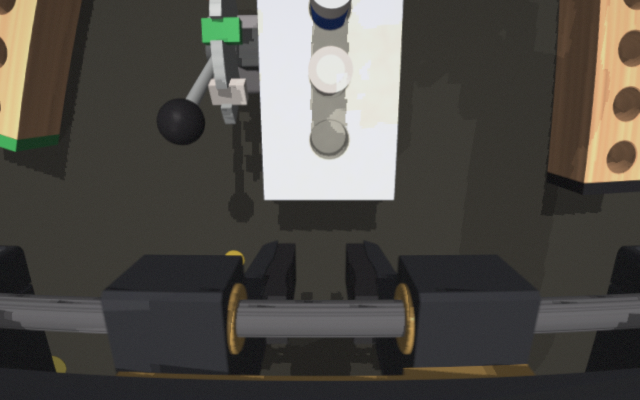

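White stands in well 1 at (331,71), and the knob at (181,122) is unmoved. I'll check white's height.

```bash
cat > knob.py <<'E'
import sys
from h import *
from held import pts
def knob(n,box):
    P,C,px=pts(n,box)
    m=(C.max(1)<60)&(P[:,2]>.12); Q=P[m]
    A=np.c_[2*Q,np.ones(len(Q))];s=np.linalg.lstsq(A,(Q**2).sum(1),rcond=None)[0]
    k=s[:3];v=k-np.array([.5215,.1052,.0465]);u=v[0]*.9973+v[1]*.073
    print("knob",k,"r",np.sqrt(s[3]+k@k),len(Q),"len",np.hypot(u,v[2]),"lever ~",np.arctan2(u,v[2])+.55)
if __name__=="__main__":knob(sys.argv[1],eval(sys.argv[2]))
E
python3 - <<'E'
from held import *
P,C,px=pts("w14",(325,336,65,76));print(np.median(P,0))
E
python3 knob.py w14 '(155,210,95,150)'
python3 -m handwheel '[[[1,0,0.4,0,0,0,0],[1,0,0.8,0,0,0,0],[1,0,0.9,-0.2,0,0,0],[1,0,0.9,-0.5,0,0,0],[1,0,0.9,-0.5,0,0,0]]]'
python3 -m handwheel '[[[1,0,0,-0.3,0,0,0],[1,0,0,-0.49,0,0,0],[1,0,0,-0.49,0,0,0],[1,0,0,-0.49,0,0,0],[1,0,0,-0.49,0,0,0]]]'
python3 look.py w15
```

```text
[0.5018 0.0079 0.1469]
knob [0.4637 0.1022 0.1483] r 0.016931389050292723 1752 len 0.11711113824669643 lever ~ 0.033604198419088016
clock: 22.78
tool_pos: [0.4112, 0.0974, 0.1811]
orientation: [[0.997, 0.073, -0.008], [0.073, -0.997, -0.001], [-0.008, 0.001, -1.0]]
force: [-0.6, -0.9, -0.8]
width: 0.003
clock: 23.2
tool_pos: [0.415, 0.0969, 0.1383]
orientation: [[0.998, 0.071, 0.002], [0.071, -0.998, 0.0], [0.002, -0.0, -1.0]]
force: [0.2, -0.6, -0.2]
width: 0.005
23.2 [0.415  0.0969 0.1383] [ 0.0706 -0.9975 -0.0002] 0.005460838860059807
```

View pics/w15.png

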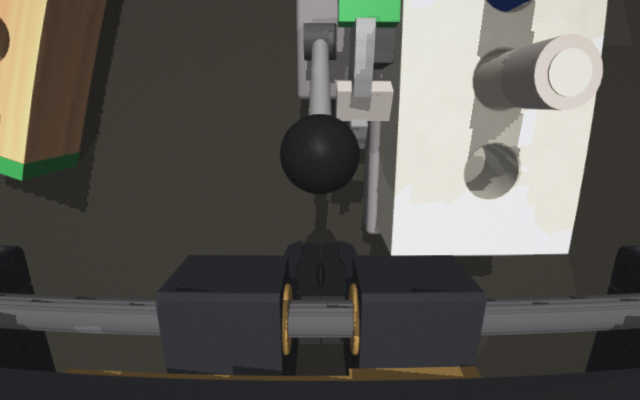

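All three vials are seated, each cap reading 0.147. The closed fingers are lined up behind the knob, which is at (320,153). I'll push in stages.

```bash

python3 -m handwheel '[[[1,0.15,0.01,0,0,0,0],[1,0.3,0.02,0,0,0,0],[1,0.4,0.03,0,0,0,0],[1,0.5,0.035,0,0,0,0],[1,0.5,0.035,0,0,0,0]]]'
python3 -m handwheel '[[[1,0.1,0.007,0,0,0,0],[1,0.15,0.01,0,0,0,0],[1,0.15,0.01,0,0,0,0],[1,0.15,0.01,0,0,0,0]]]'
python3 look.py w16; python3 knob.py w16 '(260,380,100,240)'
```

```text
clock: 23.67
tool_pos: [0.4661, 0.1006, 0.138]
orientation: [[0.997, 0.071, 0.003], [0.071, -0.997, 0.0], [0.003, -0.0, -1.0]]
force: [-0.2, -0.5, 0.6]
width: 0.004
clock: 24.0
tool_pos: [0.4788, 0.1014, 0.1366]
orientation: [[0.997, 0.071, 0.0], [0.071, -0.997, 0.0], [0.0, 0.0, -1.0]]
force: [-0.5, -0.3, -0.9]
width: 0.002
24.0 [0.4788 0.1014 0.1366] [ 0.0712 -0.9975  0.    ] 0.002491789484928762
knob [0.5029 0.1041 0.1645] r 0.014467264960649914 3472 len 0.11951157043398435 lever ~ 0.3933123696873939
```

View pics/w16.png

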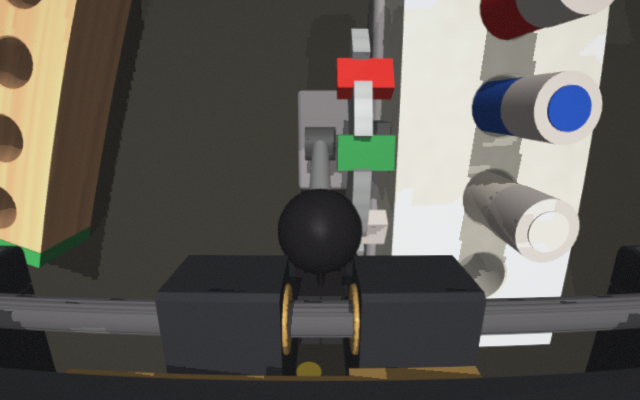

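```bash

python3 -m handwheel '[[[1,0.1,0.007,0,0,0,0],[1,0.16,0.011,0,0,0,0],[1,0.2,0.015,0,0,0,0],[1,0.235,0.017,0,0,0,0],[1,0.235,0.017,0,0,0,0]]]'
python3 look.py w17; python3 knob.py w17 '(260,380,100,240)'
python3 -m handwheel '[[[1,-0.2,-0.015,0,0,0,0],[1,-0.5,-0.035,0,0,0,0],[1,-0.5,-0.035,0,0,0,0],[1,-0.5,-0.035,0,0,0,0],[1,-0.5,-0.035,0,0,0,0]]]'
python3 look.py w18; python3 knob.py w18 '(280,360,60,200)'
```

```text
clock: 24.47
tool_pos: [0.503, 0.1032, 0.1368]
orientation: [[0.997, 0.071, 0.001], [0.071, -0.997, 0.0], [0.001, -0.0, -1.0]]
force: [-0.9, 0.6, 0.6]
width: 0.006
24.4667 [0.503  0.1032 0.1368] [ 0.0711 -0.9975 -0.0001] 0.006291727124014235
knob [0.5261 0.1057 0.1658] r 0.014459662608962365 3254 len 0.1194197013765834 lever ~ 0.588974224108107
clock: 24.93
tool_pos: [0.4526, 0.0997, 0.1371]
orientation: [[0.997, 0.071, 0.002], [0.071, -0.997, 0.0], [0.002, -0.0, -1.0]]
force: [0.2, -0.4, 0.0]
width: 0.003
24.9333 [0.4526 0.0997 0.1371] [ 0.0714 -0.9974 -0.0001] 0.003291947217149896
knob [0.5257 0.1058 0.1662] r 0.014152791793276819 5034 len 0.11976341414618176 lever ~ 0.5851707648592086
```

View pics/w18.png

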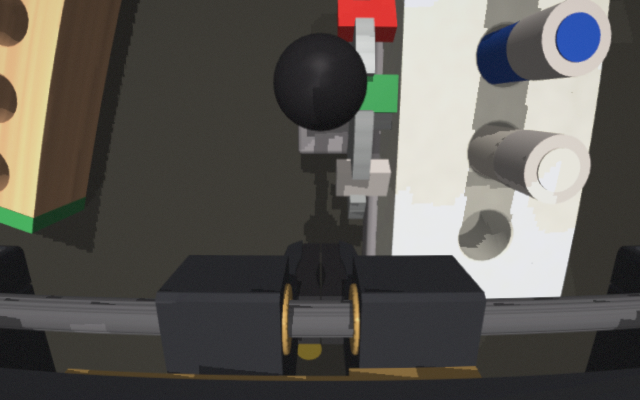

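```bash
python3 - <<'E'
from held import *
for n in ("w12","w13","w16","w17","w18"):
    P,C,px=pts(n,(150,420,0,240))
    b,g,r=C.T
    for nm,m in (("green",(g>110)&(r<80)&(b<110)),("red",(r>150)&(g<80)&(b<80))):
        m=m&(P[:,2]>.08)&(P[:,2]<.14)&(P[:,1]<.12)&(P[:,1]>.06)
        Q=P[m]
        if len(Q)<100: continue
        d=Q-np.array([.5235,.1056,.0465]);u=d[:,0]*.9975+d[:,1]*.0705
        a=np.arctan2(u,d[:,2]);rr=np.hypot(u,d[:,2])
        print(n,nm,len(Q),"lean pct",np.percentile(a,[1,50,99]),"r",np.percentile(rr,[2,98]))
E
```

```text
w12 green 993 lean pct [-0.1268  0.014   0.1227] r [0.0617 0.0764]
w12 red 730 lean pct [0.4148 0.5308 0.6325] r [0.0725 0.0752]
w13 green 1024 lean pct [-0.0917  0.0169  0.1216] r [0.0732 0.0764]
w13 red 982 lean pct [0.4171 0.5279 0.6272] r [0.0725 0.0749]
w16 green 1905 lean pct [-0.0942  0.0126  0.1203] r [0.071  0.0763]
w16 red 1476 lean pct [0.4174 0.5287 0.6324] r [0.0722 0.075 ]
w17 green 1321 lean pct [-0.0832  0.0321  0.1197] r [0.0734 0.0763]
w17 red 1488 lean pct [0.4196 0.5272 0.6302] r [0.0725 0.075 ]
w18 green 1144 lean pct [-0.0891  0.0083  0.1169] r [0.0733 0.0763]
w18 red 1351 lean pct [0.419  0.5307 0.6273] r [0.0727 0.0749]
```

The knob's lean of about 0.02 rad matches the green marker's centre at 0.015, and the green-to-red spacing comes out at 0.51 against the stated 0.50. So the lever reads about 0.60. I'll wait more than 3 s.

```bash

for k in 1 2 3 4 5 6 7 8 9 10; do python3 -m handwheel '[[[1,0,0,0,0,0,0],[1,0,0,0,0,0,0],[1,0,0,0,0,0,0],[1,0,0,0,0,0,0],[1,0,0,0,0,0,0]]]' | head -1; done
python3 look.py w19; python3 knob.py w19 '(280,360,60,200)'
python3 -m handwheel '[[[1,0,0,0.4,0,0,0],[1,0,0,0.8,0,0,0],[1,0,0,1,0,0,0],[1,0,0,1,0,0,0]]]'
python3 -m handwheel '[[[1,0.4,0.03,0,0,0,0],[1,0.8,0.06,0,0,0,0],[1,1,0.07,0,0,0,0]]]'
python3 -m handwheel '[[[1,0.3,0.02,0,0,0,0],[1,0.3,0.02,0,0,0,0],[1,0.3,0.02,0,0,0,0],[1,0.3,0.02,0,0,0,0],[1,0.3,0.02,0,0,0,0]]]'
```

```text
clock: 25.4
clock: 25.82
clock: 26.23
clock: 26.65
clock: 27.07
clock: 27.48
clock: 27.9
clock: 28.32
clock: 28.73
clock: 29.15
29.15 [0.452  0.0996 0.1367] [ 0.0713 -0.9975 -0.    ] 0.009409663685418283
knob [0.5257 0.1058 0.1662] r 0.01417552364256012 4900 len 0.11972812815650824 lever ~ 0.5852827797427095
clock: 29.53
tool_pos: [0.4556, 0.1003, 0.2429]
orientation: [[0.997, 0.071, 0.011], [0.071, -0.997, 0.002], [0.011, -0.001, -1.0]]
force: [1.0, 0.8, -0.4]
width: 0.005
clock: 29.78
tool_pos: [0.5546, 0.1068, 0.2359]
orientation: [[0.997, 0.071, 0.002], [0.071, -0.997, 0.0], [0.002, -0.0, -1.0]]
force: [0.9, 0.8, 0.1]
width: 0.004
clock: 30.2
tool_pos: [0.5806, 0.1085, 0.236]
orientation: [[0.997, 0.071, -0.002], [0.071, -0.997, -0.0], [-0.002, 0.0, -1.0]]
force: [-0.0, -0.6, 1.1]
width: 0.005
```

```bash

python3 -m handwheel '[[[1,0,0,-0.4,0,0,0],[1,0,0,-0.8,0,0,0],[1,0,0,-0.98,0,0,0],[1,0,0,-0.98,0,0,0],[1,0,0,-0.98,0,0,0]]]'
python3 -m handwheel '[[[1,-0.2,-0.015,0,0,0,0],[1,-0.4,-0.03,0,0,0,0],[1,-0.55,-0.04,0,0,0,0],[1,-0.7,-0.05,0,0,0,0],[1,-0.7,-0.05,0,0,0,0]]]'
python3 -m handwheel '[[[1,-0.1,-0.007,0,0,0,0],[1,-0.2,-0.015,0,0,0,0],[1,-0.27,-0.02,0,0,0,0],[1,-0.27,-0.02,0,0,0,0],[1,-0.27,-0.02,0,0,0,0]]]'
python3 look.py w20
```

```text
clock: 30.62
tool_pos: [0.5802, 0.1085, 0.138]
orientation: [[0.997, 0.071, -0.003], [0.071, -0.997, -0.0], [-0.003, 0.0, -1.0]]
force: [0.3, 0.9, 0.3]
width: 0.005
clock: 31.03
tool_pos: [0.5114, 0.1038, 0.1416]
orientation: [[0.997, 0.072, 0.003], [0.072, -0.997, 0.001], [0.003, -0.0, -1.0]]
force: [-0.1, 0.3, 0.1]
width: 0.001
clock: 31.45
tool_pos: [0.4846, 0.1016, 0.1389]
orientation: [[0.997, 0.071, -0.0], [0.071, -0.997, 0.0], [-0.0, -0.0, -1.0]]
force: [-0.0, -0.7, 0.3]
width: 0.001
31.45 [0.4846 0.1016 0.1389] [ 0.0713 -0.9975 -0.    ] 0.0008905413101565105
```

View pics/w20.png

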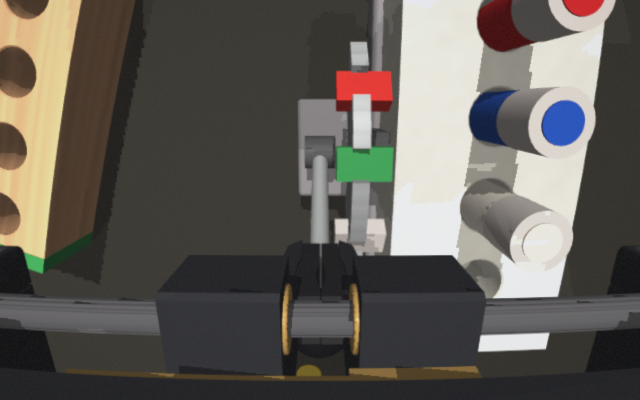

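The knob is hidden behind the fingers, so I'll back off and look.

```bash

python3 -m handwheel '[[[1,0.3,0.02,0,0,0,0],[1,0.3,0.02,0.4,0,0,0],[1,0.3,0.02,0.8,0,0,0],[1,0.3,0.02,1,0,0,0],[1,0.3,0.02,1,0,0,0]]]'
python3 -m handwheel '[[[0.7,-0.4,0,0,0,0,0],[0.4,-0.8,0,0,0,0,0],[0.4,-1,0,0,0,0,0],[0.4,-1,0,0,0,0,0],[0.4,-1,0,0,0,0,0]]]'
python3 look.py w21; python3 knob.py w21 '(270,370,80,260)'
python3 - <<'E'
from h import *
for n in ("top","scene"):
    im,d=imaging.get_image(n);np.savez(n+"21.npz",im=im,d=d)
    im=im[165:285,195:435] if n=="top" else im[120:270,200:430]
    cv2.imwrite(f"pics/{n}21.png",cv2.resize(im,None,fx=3.3,fy=3.3,interpolation=cv2.INTER_CUBIC))
E
```

```text
clock: 31.92
tool_pos: [0.5192, 0.1042, 0.2445]
orientation: [[0.997, 0.071, 0.009], [0.071, -0.997, 0.001], [0.009, -0.001, -1.0]]
force: [0.3, -0.4, 1.6]
width: 0.007
clock: 32.33
tool_pos: [0.4143, 0.1036, 0.238]
orientation: [[0.997, 0.072, -0.0], [0.072, -0.997, -0.0], [-0.0, 0.0, -1.0]]
force: [0.1, 0.7, 1.0]
width: 0.363
32.3333 [0.4143 0.1036 0.238 ] [ 0.0717 -0.9974  0.0001] 0.3630312491107967
knob [0.4595 0.106  0.2113] r 0.05437878609015613 2097 len 0.17597701088430864 lever ~ 0.19131807586356786
```

View pics/w21.png

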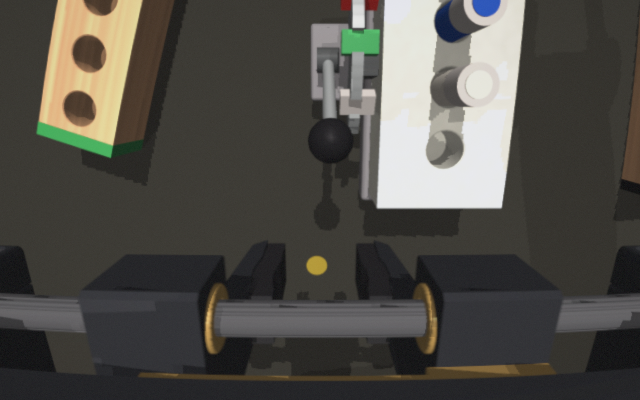

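View pics/top21.png

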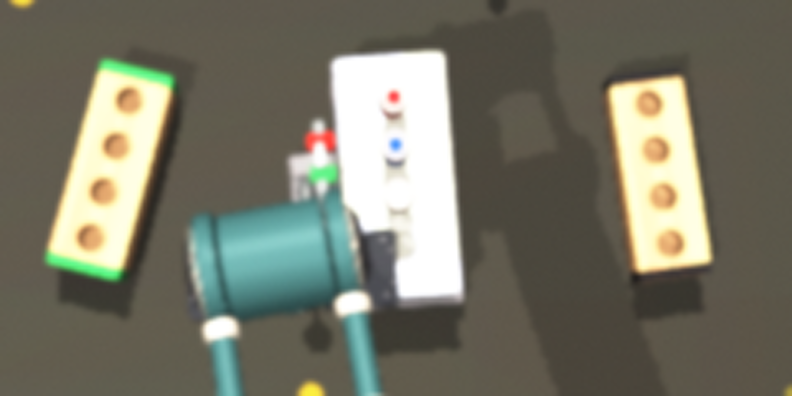

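View pics/scene21.png

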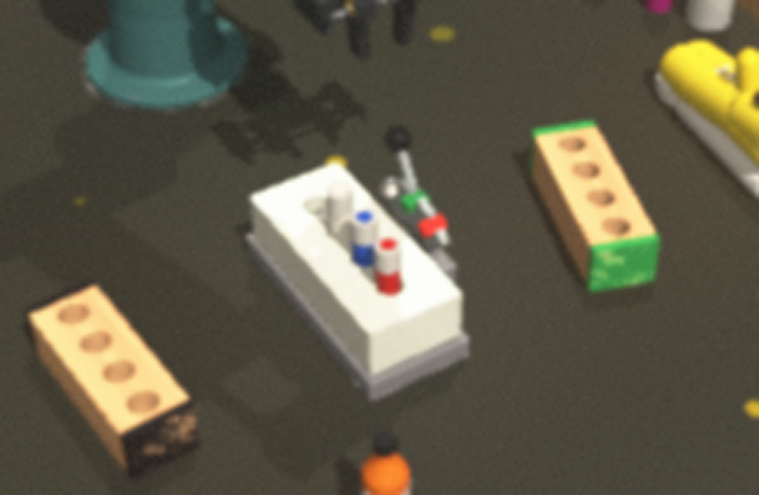

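The empty stock rack was knocked aside, which no longer matters. The ready rack is unmoved. Next I'll measure the knob at (331,140) in the wrist view.

```bash
python3 knob.py w21 '(306,355,114,164)'; python3 knob.py w14 '(157,205,98,146)'
```

```text
knob [0.4585 0.1009 0.1484] r 0.014685706712244062 1622 len 0.11987232044651205 lever ~ -0.005259503851937408
knob [0.4637 0.1021 0.1488] r 0.016572993212426487 1751 len 0.11751233801799811 lever ~ 0.03526014905588637
```

The lever reads about 0.0–0.02, lower than at the start, so it is in the white notch. Now I'll pick red from well 3.

```bash

python3 -m handwheel '[[[0.4,0.4,-0.2,0,0,0,0],[0.4,0.8,-0.4,0,0,0,0],[0.4,0.95,-0.45,0,0,0,0]]]'
python3 -m handwheel '[[[0.4,0.4,-0.2,0,0,0,0],[0.4,0.8,-0.4,0,0,0,0],[0.4,0.94,-0.45,0,0,0,0],[0.4,0.94,-0.45,-0.3,0,0,0],[0.4,0.94,-0.45,-0.6,0,0,0]]]'
python3 -m handwheel '[[[0.4,0,0,0,0,0,0],[0.4,0,0,0,0,0,0],[0.4,0,0,0,0,0,0]]]'
python3 look.py w22; python3 dots.py w22
```

```text
clock: 32.73
tool_pos: [0.514, 0.0568, 0.2387]
orientation: [[0.998, 0.071, 0.002], [0.071, -0.998, -0.001], [0.002, 0.001, -1.0]]
force: [-0.1, -0.4, 0.7]
width: 0.599
clock: 33.15
tool_pos: [0.6087, 0.0122, 0.1795]
orientation: [[0.998, 0.069, 0.006], [0.069, -0.998, -0.0], [0.006, 0.001, -1.0]]
force: [0.1, 0.6, -1.0]
width: 0.598
clock: 33.4
tool_pos: [0.6048, 0.0135, 0.1793]
orientation: [[0.997, 0.071, 0.0], [0.071, -0.997, -0.0], [0.0, 0.0, -1.0]]
force: [-0.7, 0.0, 0.5]
width: 0.598
33.4 [0.6048 0.0135 0.1793] [ 0.0712 -0.9975  0.    ] 0.5981908374166409
red [323.1393 239.6045] 718 3D by depth [0.6019 0.0125 0.1468]
```

View pics/w22.png

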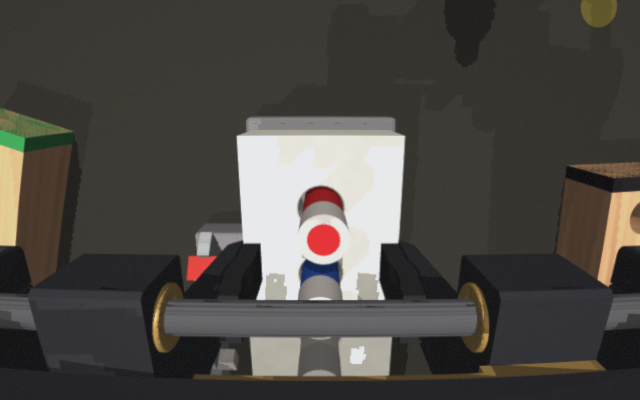

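```bash

python3 -m handwheel '[[[0.4,-0.025,-0.005,-0.3,0,0,0],[0.4,-0.025,-0.005,-0.66,0,0,0],[0.4,-0.025,-0.005,-0.66,0,0,0],[0.4,-0.025,-0.005,-0.66,0,0,0],[0.4,-0.025,-0.005,-0.66,0,0,0]]]'
python3 -m handwheel '[[[0.5,0,0,0,0,0,0],[0.9,0,0,0,0,0,0],[0.9,0,0,0,0,0,0],[0.9,0,0,0,0,0,0],[0.9,0,0,0,0,0,0]]]' 40
python3 -m handwheel '[[[0.9,0,0,0,0,0,0],[0.9,0,0,0,0,0,0],[0.9,0,0,0,0,0,0],[0.9,0,0,0,0,0,0]]]'
python3 -m handwheel '[[[0.9,0,0,0.15,0,0,0],[0.9,0,0,0.4,0,0,0],[0.9,0,0,0.7,0,0,0],[0.9,0,0,1,0,0,0],[0.9,0,0,1,0,0,0]]]'
python3 -m handwheel '[[[0.9,-0.1,0.3,0.1,0,0,-0.018],[0.9,-0.2,0.7,0.1,0,0,-0.036],[0.9,-0.3,1,0.1,0,0,-0.052]]]'
python3 -m handwheel '[[[0.9,0,0.4,0,0,0,0],[0.9,0,0.8,0,0,0,0],[0.9,0,1,0,0,0,0]]]'
python3 -m handwheel '[[[0.9,0,0.4,0,0,0,0],[0.9,0,0.75,0,0,0,0],[0.9,0,0.75,0,0,0,0],[0.9,0,0.75,0,0,0,0],[0.9,0,0.75,0,0,0,0]]]'
python3 look.py w23;python3 held.py w23 '[*np.round(sensors.sense()["tool_pos"],4)]'
```

```text
clock: 33.87
tool_pos: [0.603, 0.0132, 0.1153]
orientation: [[0.997, 0.072, 0.003], [0.072, -0.997, -0.0], [0.003, 0.0, -1.0]]
force: [0.6, 0.6, -0.2]
width: 0.6
clock: 34.28
tool_pos: [0.6024, 0.013, 0.114]
orientation: [[0.997, 0.071, 0.002], [0.071, -0.997, -0.0], [0.002, 0.001, -1.0]]
force: [0.3, -0.0, 3.2]
width: 0.305
clock: 34.62
tool_pos: [0.6025, 0.013, 0.114]
orientation: [[0.997, 0.071, 0.002], [0.071, -0.997, -0.0], [0.002, 0.0, -1.0]]
force: [-0.0, -0.5, 6.8]
width: 0.306
clock: 35.03
tool_pos: [0.6051, 0.0132, 0.2194]
orientation: [[0.997, 0.071, 0.01], [0.071, -0.997, 0.0], [0.01, 0.001, -1.0]]
force: [1.1, -0.1, 0.5]
width: 0.305
clock: 35.28
tool_pos: [0.571, 0.1145, 0.2224]
orientation: [[0.966, -0.26, 0.0], [-0.26, -0.966, 0.001], [-0.0, -0.001, -1.0]]
force: [0.9, 0.3, -1.4]
width: 0.306
clock: 35.53
tool_pos: [0.5702, 0.2169, 0.2214]
orientation: [[0.968, -0.251, -0.002], [-0.251, -0.968, 0.002], [-0.002, -0.001, -1.0]]
force: [0.1, -0.4, -1.6]
width: 0.305
clock: 35.95
tool_pos: [0.5707, 0.2877, 0.2213]
orientation: [[0.968, -0.252, -0.002], [-0.252, -0.968, -0
[... 177 characters left out ...]
2 ] y [-0.0133  0.0105]
-0.06 185 x front [0.003  0.0105 0.012 ] y [-0.0131  0.0111]
-0.05 214 x front [0.0023 0.0104 0.012 ] y [-0.0132  0.0114]
-0.04 245 x front [0.0032 0.0106 0.0122] y [-0.0129  0.0112]
-0.03 283 x front [0.0034 0.0106 0.0122] y [-0.0129  0.0116]
-0.02 322 x front [0.0035 0.0108 0.0123] y [-0.0128  0.0119]
-0.01 390 x front [0.0026 0.0109 0.0126] y [-0.0129  0.0119]
-0.0 744 x front [0.003  0.0114 0.0133] y [-0.0194  0.0191]
0.01 990 x front [0.0027 0.0112 0.0133] y [-0.0192  0.0178]
0.02 1274 x front [-0.0009  0.0103  0.0133] y [-0.0192  0.0165]
0.03 2809 x front [-0.0013  0.0051  0.0122] y [-0.0185  0.0147]
0.04 546 x front [-0.0137  0.003   0.0117] y [-0.0193  0.0191]
```

View pics/w23.png

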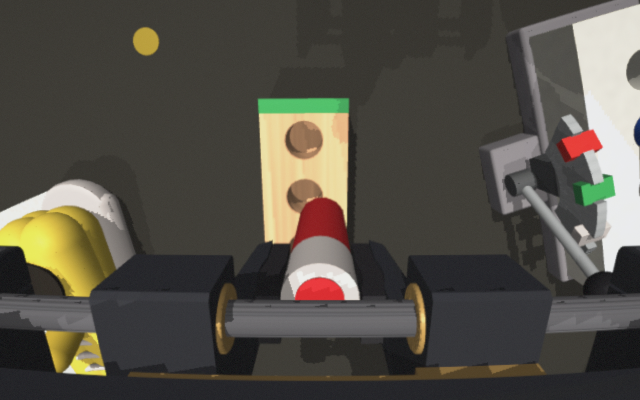

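```bash
cat > fit.py <<'E'
import sys
from h import *
from held import pts
from scipy.optimize import least_squares
np.set_printoptions(precision=4,suppress=True)
def foot(n,tcp):
    P,C,px=pts(n,(285,360,195,300));q=P-tcp
    for lo,hi in((-.064,-.04),(-.04,-.02),(-.02,-.005)):
        m=(q[:,2]>lo)&(q[:,2]<hi)&(np.hypot(q[:,0],q[:,1])<.022);Q=q[m]
        r=least_squares(lambda c:np.hypot(Q[:,0]-c[0],Q[:,1]-c[1])-.014,[0,0],loss="soft_l1",f_scale=.001)
        print("vial offset z",(lo+hi)/2,r.x,m.sum())
def holes(n,box,z,thr):
    f=np.load(n+".npz");i={k:f[k] for k in("intrinsics","k1","camera_from_world")}
    x0,x1,y0,y1=box;r=f["im"][y0:y1,x0:x1,2]
    m=(r<thr).astype(np.uint8)
    cs,_=cv2.findContours(m,cv2.RETR_EXTERNAL,cv2.CHAIN_APPROX_NONE)
    for c in cs:
        if cv2.contourArea(c)>200:
            (x,y),ax,a=cv2.fitEllipse(c);print("hole",np.array((x+x0,y+y0)),np.array(ax),onplane(i,[(x+x0,y+y0)],z))
E
python3 - <<'E'
from fit import *
foot("w23",np.array([.5707,.2877,.2213]))
print(np.load("w23.npz")["im"][140,270:340:4,2])
holes("w23",(272,342,116,172),.06,190)
f=np.load("w23.npz");i={k:f[k] for k in("intrinsics","k1","camera_from_world")}
print(onplane(i,[(304,140),(304,196)],.06))
E
```

```text
vial offset z -0.052000000000000005 [-0.0018 -0.0001] 438
vial offset z -0.03 [-0.0016  0.0002] 516
vial offset z -0.0125 [-0.0014  0.0004] 513
[236 236 236 236  93 129 151 154 154 149 146 146 144 174 236 236 236 236]
hole [303.2223 139.576 ] [36.2751 37.0527] [[0.6107 0.2926 0.06  ]]
[[0.6102 0.292  0.06  ]
 [0.5624 0.305  0.06  ]]
```

```bash

python3 -m handwheel '[[[0.9,0.3,0.04,0,0,0,0],[0.9,0.41,0.05,-0.3,0,0,0],[0.9,0.41,0.05,-0.65,0,0,0],[0.9,0.41,0.05,-0.72,0,0,0],[0.9,0.41,0.05,-0.72,0,0,0]]]'
python3 -m handwheel '[[[0.9,0,0,0,0,0,0],[0.9,0,0,0,0,0,0],[0.9,0,0,0,0,0,0],[0.9,0,0,0,0,0,0]]]'
python3 look.py w24
```

```text
clock: 36.42
tool_pos: [0.6096, 0.2903, 0.1461]
orientation: [[0.967, -0.255, -0.008], [-0.255, -0.967, -0.004], [-0.007, 0.006, -1.0]]
force: [-0.6, -0.5, -0.9]
width: 0.304
clock: 36.75
tool_pos: [0.6136, 0.2936, 0.1533]
orientation: [[0.968, -0.253, 0.004], [-0.253, -0.968, 0.002], [0.003, -0.002, -1.0]]
force: [-0.4, -0.2, -1.2]
width: 0.304
36.75 [0.6136 0.2936 0.1533] [-0.2526 -0.9676 -0.0024] 0.30395084469112754
```

View pics/w24.png

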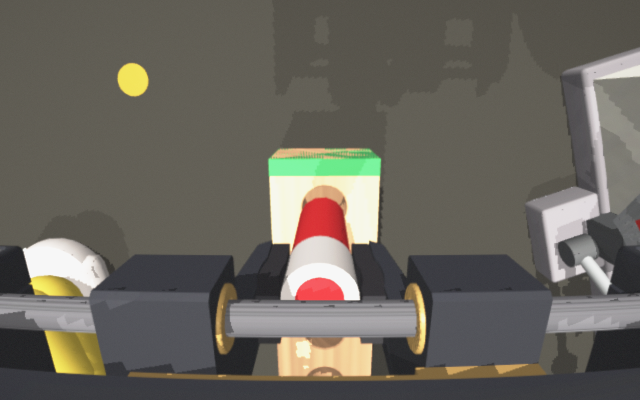

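```bash

python3 -m handwheel '[[[0.9,-0.005,-0.005,-0.06,0,0,0],[0.9,-0.005,-0.005,-0.12,0,0,0],[0.9,-0.005,-0.005,-0.18,0,0,0],[0.9,-0.005,-0.005,-0.18,0,0,0],[0.9,-0.005,-0.005,-0.18,0,0,0]]]'
python3 -m handwheel '[[[0.9,0,0,-0.05,0,0,0],[0.9,0,0,-0.1,0,0,0],[0.9,0,0,-0.15,0,0,0],[0.9,0,0,-0.15,0,0,0]]]'
```

```text
clock: 37.22
tool_pos: [0.6111, 0.2923, 0.1314]
orientation: [[0.968, -0.253, -0.002], [-0.253, -0.968, -0.001], [-0.002, 0.001, -1.0]]
force: [0.1, 0.5, -0.7]
width: 0.306
clock: 37.55
tool_pos: [0.611, 0.2922, 0.116]
orientation: [[0.968, -0.253, -0.002], [-0.253, -0.968, -0.001], [-0.002, 0.002, -1.0]]
force: [-0.8, 0.2, -0.9]
width: 0.306
```

Red's foot is about 11 mm into the well with no force. I'll continue down and release.

```bash

python3 -m handwheel '[[[0.9,0,0,-0.1,0,0,0],[0.9,0,0,-0.2,0,0,0],[0.9,0,0,-0.31,0,0,0],[0.9,0,0,-0.31,0,0,0]]]'
python3 -m handwheel '[[[0.5,0,0,0,0,0,0],[0.5,0,0,0,0,0,0],[0.5,0,0,0,0,0,0],[0.5,0,0,0,0,0,0]]]'
python3 -m handwheel '[[[0.4,0,0,0.3,0,0,0],[0.4,0,0,0.6,0,0,0],[0.4,0,0,1.0,0,0,0],[0.4,0,0,1.0,0,0,0]]]'
python3 -m handwheel '[[[0.4,-0.3,-0.2,0.5,0,0,0],[0.4,-0.6,-0.6,0.5,0,0,0],[0.4,-0.6,-1,0.5,0,0,0],[0.4,-0.6,-1,0.5,0,0,0]]]'
python3 look.py w25; python3 dots.py w25
```

```text
clock: 37.88
tool_pos: [0.611, 0.292, 0.0843]
orientation: [[0.968, -0.253, -0.002], [-0.253, -0.968, -0.001], [-0.002, 0.002, -1.0]]
force: [0.2, -0.1, -1.6]
width: 0.306
clock: 38.22
tool_pos: [0.6121, 0.2927, 0.087]
orientation: [[0.968, -0.253, 0.0], [-0.253, -0.968, 0.0], [0.0, -0.0, -1.0]]
force: [-0.1, -0.0, 0.9]
width: 0.499
clock: 38.55
tool_pos: [0.6168, 0.2947, 0.1969]
orientation: [[0.967, -0.253, 0.014], [-0.253, -0.968, 0.006], [0.012, -0.009, -1.0]]
force: [1.2, 1.0, 2.1]
width: 0.601
clock: 38.88
tool_pos: [0.5512, 0.19, 0.2388]
orientation: [[0.968, -0.253, 0.003], [-0.253, -0.968, -0.001], [0.003, 0.0, -1.0]]
force: [0.3, 0.2, 0.0]
width: 0.601
38.8833 [0.5512 0.19   0.2388] [-0.2526 -0.9676  0.0002] 0.6006433064771648
red [446.4928 146.182 ] 489 3D by depth [0.562  0.0864 0.1101]
red [173.1687 154.2562] 320 3D by depth [0.6098 0.2912 0.117 ]
blue [572.1733 138.84  ] 450 3D by depth [0.5528 0.0104 0.1469]
```

View pics/w25.png

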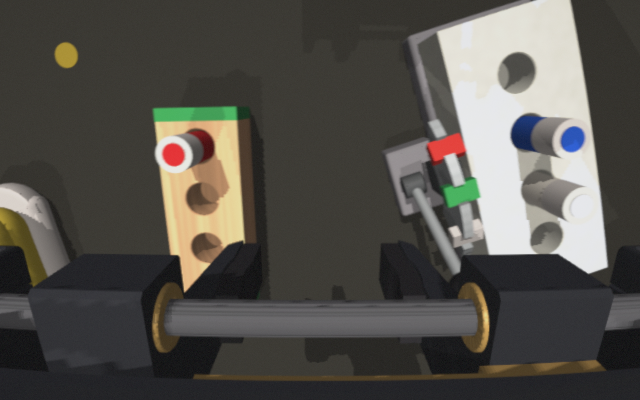

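Red is seated in ready well 3, with its cap at z 0.117. Now blue.

```bash

python3 -m handwheel '[[[0.4,0,-0.4,0,0,0,0.018],[0.4,0,-0.8,0,0,0,0.036],[0.4,0,-1,0,0,0,0.052]]]'
python3 -m handwheel '[[[0.4,0.01,-0.4,0,0,0,0],[0.4,0.01,-0.8,0,0,0,0],[0.4,0.01,-0.8,-0.3,0,0,0],[0.4,0.01,-0.8,-0.6,0,0,0]]]'
python3 -m handwheel '[[[0.4,0,0,0,0,0,0],[0.4,0,0,0,0,0,0],[0.4,0,0,0,0,0,0],[0.4,0,0,0,0,0,0]]]'
python3 look.py w26; python3 dots.py w26
```

```text
clock: 39.18
tool_pos: [0.5521, 0.0902, 0.2367]
orientation: [[0.997, 0.076, 0.001], [0.076, -0.997, -0.001], [0.001, 0.001, -1.0]]
force: [0.3, 0.8, -0.9]
width: 0.597
clock: 39.52
tool_pos: [0.5559, 0.0105, 0.1786]
orientation: [[0.998, 0.067, 0.007], [0.067, -0.998, 0.0], [0.007, 0.0, -1.0]]
force: [0.3, 0.6, -0.6]
width: 0.603
clock: 39.85
tool_pos: [0.5545, 0.0133, 0.1787]
orientation: [[0.997, 0.072, 0.003], [0.072, -0.997, 0.0], [0.003, 0.0, -1.0]]
force: [-0.7, 0.8, 0.6]
width: 0.597
39.85 [0.5545 0.0133 0.1787] [ 0.0722 -0.9974  0.0001] 0.5967001969626248
red [201.6676 194.7966] 713 3D by depth [0.5619 0.0892 0.1099]
blue [325.7487 238.1244] 788 3D by depth [0.5529 0.0109 0.1469]
```

```bash

python3 -m handwheel '[[[0.4,-0.015,-0.02,-0.3,0,0,0],[0.4,-0.015,-0.02,-0.66,0,0,0],[0.4,-0.015,-0.02,-0.66,0,0,0],[0.4,-0.015,-0.02,-0.66,0,0,0],[0.4,-0.015,-0.02,-0.66,0,0,0]]]'
python3 -m handwheel '[[[0.5,0,0,0,0,0,0],[0.9,0,0,0,0,0,0],[0.9,0,0,0,0,0,0],[0.9,0,0,0,0,0,0],[0.9,0,0,0,0,0,0]]]' 40
python3 -m handwheel '[[[0.9,0,0,0,0,0,0],[0.9,0,0,0,0,0,0],[0.9,0,0,0,0,0,0],[0.9,0,0,0,0,0,0]]]'
python3 -m handwheel '[[[0.9,0,0,0.15,0,0,0],[0.9,0,0,0.4,0,0,0],[0.9,0,0,0.7,0,0,0],[0.9,0,0,1,0,0,0],[0.9,0,0,1,0,0,0]]]'
python3 -m handwheel '[[[0.9,-0.1,0.3,0.1,0,0,-0.018],[0.9,-0.2,0.7,0.1,0,0,-0.036],[0.9,-0.3,1,0.1,0,0,-0.052]]]'
python3 -m handwheel '[[[0.9,0,0.4,0,0,0,0],[0.9,0,0.8,0,0,0,0],[0.9,0,1,0,0,0,0]]]'
python3 -m handwheel '[[[0.9,0,0.4,0,0,0,0],[0.9,0,0.9,0,0,0,0],[0.9,0,0.9,0,0,0,0],[0.9,0,0.9,0,0,0,0],[0.9,0,0.9,0,0,0,0]]]'
python3 look.py w27; python3 -c '
from fit import *
foot("w27",sensors.sense()["tool_pos"])'; python3 dots.py w27
```

```text
clock: 40.32
tool_pos: [0.5527, 0.0109, 0.1127]
orientation: [[0.997, 0.072, 0.002], [0.072, -0.997, -0.0], [0.002, 0.0, -1.0]]
force: [0.7, -0.3, 0.3]
width: 0.597
clock: 40.73
tool_pos: [0.5524, 0.0105, 0.1119]
orientation: [[0.997, 0.071, 0.002], [0.071, -0.997, -0.0], [0.002, 0.0, -1.0]]
force: [-0.4, -0.1, 4.0]
width: 0.3
clock: 41.07
tool_pos: [0.5524, 0.0105, 0.1119]
orientation: [[0.997, 0.071, 0.002], [0.071, -0.997, -0.0], [0.002, 0.0, -1.0]]
force: [-0.3, -0.6, 5.5]
width: 0.305
clock: 41.48
tool_pos: [0.5551, 0.0105, 0.2173]
orientation: [[0.997, 0.071, 0.01], [0.071, -0.997, -0.0], [0.01, 0.001, -1.0]]
force: [1.7, -0.2, 0.4]
width: 0.301
clock: 41.73
tool_pos: [0.5212, 0.1117, 0.2207]
orientation: [[0.966, -0.26, 0.0], [-0.26, -0.966, 0.001], [0.0, -0.001, -1.0]]
force: [-0.1, -0.2, -1.0]
width: 0.303
clock: 41.98
tool_pos: [0.5203, 0.2141, 0.2198]
orientation: [[0.968, -0.251, -0.001], [-0.251, -0.968, 0.001], [-0.001, -0.001, -1.0]]
force: [1.1, 0.2, -1.1]
width: 0.307
clock: 42.4
tool_pos: [0.5208, 0.3003, 0.2195]
orientation: [[0.968, -0.251, -0.002], [-0.251, -0.968, -0.002], [-0.001, 0.002, -1.0]]
force: [0.1, -0.9, -1.1]
width: 0.303
42.4 [0.5208 0.3003 0.2195] [-0.2511 -0.9679  0.0021] 0.30312748229932834
vial offset z -0.052000000000000005 [-0.0009  0.0008] 404
vial offset z -0.03 [-0.0007  0.0009] 517
vial offset z -0.0125 [-0.0006  0.001 ] 504
red [298.0795  72.7051] 390 3D by depth [0.6092 0.2929 0.117 ]
red [592.5696  71.8282] 611 3D by depth [0.562  0.0884 0.11  ]
blue [319.5921 289.8506] 890 3D by depth [0.5252 0.2999 0.2544]
```

View pics/w27.png

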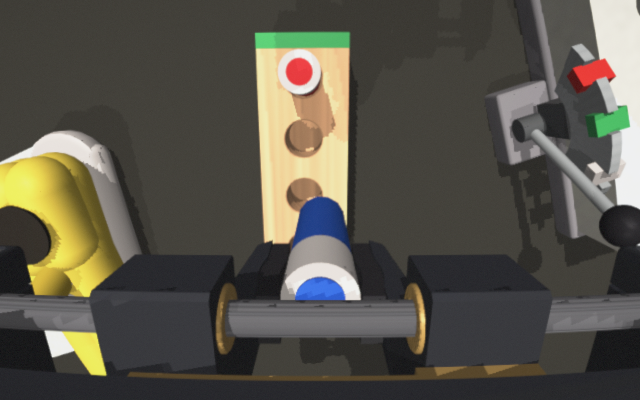

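```bash
python3 - <<'E'
from fit import *
f=np.load("w27.npz");i={k:f[k] for k in("intrinsics","k1","camera_from_world")}
print(onplane(i,[(304,138),(303.5,196)],.06))
holes("w27",(272,322,112,172),.06,190)
E
```

```text
[[0.5621 0.304  0.06  ]
 [0.513  0.3177 0.06  ]]
hole [303.8805 135.2979] [35.4748 44.702 ] [[0.5643 0.3035 0.06  ]]
```

```bash

python3 -m handwheel '[[[0.9,0.3,0.04,0,0,0,0],[0.9,0.42,0.037,-0.3,0,0,0],[0.9,0.42,0.037,-0.65,0,0,0],[0.9,0.42,0.037,-0.75,0,0,0],[0.9,0.42,0.037,-0.75,0,0,0]]]'
python3 -m handwheel '[[[0.9,0,0,0,0,0,0],[0.9,0,0,0,0,0,0],[0.9,0,0,0,0,0,0],[0.9,0,0,0,0,0,0]]]'
python3 -m handwheel '[[[0.9,0,0,-0.05,0,0,0],[0.9,0,0,-0.1,0,0,0],[0.9,0,0,-0.15,0,0,0],[0.9,0,0,-0.15,0,0,0],[0.9,0,0,-0.15,0,0,0]]]'
python3 look.py w28; python3 -c '
from fit import *
foot("w28",sensors.sense()["tool_pos"])'
```

```text
clock: 42.87
tool_pos: [0.5604, 0.3009, 0.1409]
orientation: [[0.967, -0.255, -0.009], [-0.255, -0.967, -0.005], [-0.007, 0.007, -1.0]]
force: [-0.6, -0.4, -1.5]
width: 0.306
clock: 43.2
tool_pos: [0.5646, 0.3049, 0.1482]
orientation: [[0.968, -0.253, 0.003], [-0.253, -0.968, 0.002], [0.003, -0.002, -1.0]]
force: [0.3, 0.3, -2.1]
width: 0.3
clock: 43.62
tool_pos: [0.5628, 0.3041, 0.1297]
orientation: [[0.968, -0.252, -0.002], [-0.252, -0.968, -0.001], [-0.001, 0.001, -1.0]]
force: [-0.3, 0.1, -1.0]
width: 0.304
43.6167 [0.5628 0.3041 0.1297] [-0.2525 -0.9676  0.0012] 0.3039403346202398
vial offset z -0.052000000000000005 [-0.001  -0.0001] 406
vial offset z -0.03 [-0.0009  0.    ] 515
vial offset z -0.0125 [-0.0007  0.0001] 505
```

View pics/w28.png

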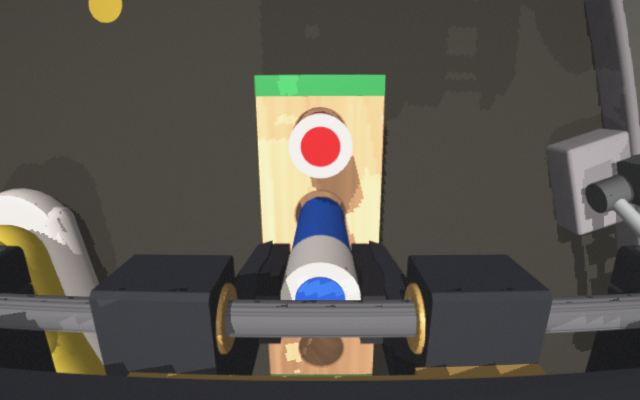

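Blue's foot is centred over well 2. Going down.

```bash

python3 -m handwheel '[[[0.9,0,0.003,-0.05,0,0,0],[0.9,0,0.003,-0.1,0,0,0],[0.9,0,0.003,-0.15,0,0,0],[0.9,0,0.003,-0.15,0,0,0]]]'
python3 -m handwheel '[[[0.9,0,0,-0.1,0,0,0],[0.9,0,0,-0.2,0,0,0],[0.9,0,0,-0.31,0,0,0],[0.9,0,0,-0.31,0,0,0]]]'
```

```text
clock: 44.0
tool_pos: [0.5625, 0.3041, 0.114]
orientation: [[0.968, -0.253, -0.002], [-0.253, -0.968, -0.001], [-0.002, 0.002, -1.0]]
force: [-0.1, -0.6, -0.3]
width: 0.304
clock: 44.33
tool_pos: [0.5625, 0.304, 0.0822]
orientation: [[0.968, -0.253, -0.002], [-0.253, -0.968, -0.001], [-0.002, 0.002, -1.0]]
force: [-0.2, 0.6, -1.0]
width: 0.304
```

Blue is in with no force. I'll release it and go to white, near (0.502, 0.007).

```bash

python3 -m handwheel '[[[0.5,0,0,0,0,0,0],[0.5,0,0,0,0,0,0],[0.5,0,0,0,0,0,0],[0.5,0,0,0,0,0,0]]]'
python3 -m handwheel '[[[0.4,0,0,0.3,0,0,0],[0.4,0,0,0.6,0,0,0],[0.4,0,0,1.0,0,0,0],[0.4,0,0,1.0,0,0,0]]]'
python3 -m handwheel '[[[0.4,-0.3,-0.2,0.5,0,0,0],[0.4,-0.6,-0.6,0.5,0,0,0],[0.4,-0.6,-1,0.5,0,0,0],[0.4,-0.6,-1,0.5,0,0,0]]]'
python3 look.py w29; python3 dots.py w29
python3 -m handwheel '[[[0.4,0,-0.4,0,0,0,0.018],[0.4,0,-0.8,0,0,0,0.036],[0.4,0,-1,0,0,0,0.052]]]'
python3 -m handwheel '[[[0.4,0,-0.4,0,0,0,0],[0.4,0,-0.8,0,0,0,0],[0.4,0,-0.95,-0.2,0,0,0],[0.4,0,-0.95,-0.3,0,0,0],[0.4,0,-0.95,-0.3,0,0,0]]]'
python3 -m handwheel '[[[0.4,0,0,0,0,0,0],[0.4,0,0,0,0,0,0],[0.4,0,0,0,0,0,0],[0.4,0,0,0,0,0,0]]]'
python3 look.py w30
```

```text
clock: 44.67
tool_pos: [0.5637, 0.3048, 0.085]
orientation: [[0.968, -0.253, 0.001], [-0.253, -0.968, 0.0], [0.001, -0.0, -1.0]]
force: [-0.3, -0.0, -0.5]
width: 0.498
clock: 45.0
tool_pos: [0.5682, 0.307, 0.1945]
orientation: [[0.967, -0.253, 0.013], [-0.253, -0.968, 0.007], [0.011, -0.01, -1.0]]
force: [1.7, -0.0, 1.1]
width: 0.602
clock: 45.33
tool_pos: [0.5026, 0.2021, 0.2366]
orientation: [[0.968, -0.252, 0.003], [-0.252, -0.968, -0.001], [0.003, 0.0, -1.0]]
force: [-0.9, -0.3, -0.9]
width: 0.603
45.3333 [0.5026 0.2021 0.2366] [-0.2525 -0.9676  0.0001] 0.6033964770402208
red [450.8322  78.9983] 590 3D by depth [0.562  0.0874 0.11  ]
red [165.016   86.2101] 376 3D by depth [0.6097 0.2912 0.1169]
blue [171.1257 153.2139] 374 3D by depth [0.5624 0.3036 0.1169]
clock: 45.63
tool_pos: [0.5036, 0.1025, 0.2347]
orientation: [[0.997, 0.076, 0.001], [0.076, -0.997, -0.001], [0.001, 0.001, -1.0]]
force: [0.6, 0.6, 0.4]
width: 0.598
clock: 46.05
tool_pos: [0.5019, 0.0093, 0.2018]
orientation: [[0.998, 0.069, -0.005], [0.069, -0.998, 0.001], [-0.005, -0.001, -1.0]]
force: [-0.4, -0.2, 0.4]
width: 0.602
clock: 46.38
tool_pos: [0.5041, 0.0107, 0.2055]
orientation: [[0.997, 0.073, 0.001], [0.073, -0.997, 0.0], [0.001, -0.0, -1.0]]
force: [0.5, 0.1, 0.1]
width: 0.598
46.3833 [0.5041 0.0107 0.2055] [ 0.0729 -0.9973 -0.0001] 0.5979882642758699
```

View pics/w30.png

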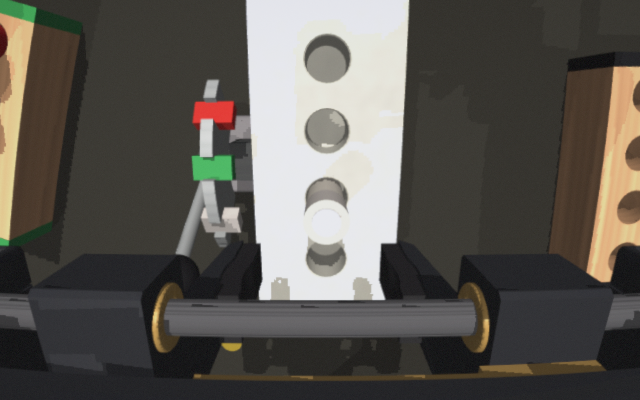

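Blue is seated too. The white cap is at (327,222).

```bash
python3 - <<'E'
from held import *
f=np.load("w30.npz");i={k:f[k] for k in("intrinsics","k1","camera_from_world")}
print(onplane(i,[(326.5,223)],.1469))
P,C,px=pts("w30",(295,360,190,260));m=P[:,2]>.143;print(P[m].mean(0),(P[m].max(0)+P[m].min(0))/2)
E
```

```text
[[0.5019 0.0075 0.1469]]
[0.5028 0.0077 0.1463] [0.5022 0.0076 0.146 ]
```

```bash

python3 -m handwheel '[[[0.4,-0.018,-0.03,-0.3,0,0,0],[0.4,-0.018,-0.03,-0.6,0,0,0],[0.4,-0.018,-0.03,-0.93,0,0,0],[0.4,-0.018,-0.03,-0.93,0,0,0],[0.4,-0.018,-0.03,-0.93,0,0,0]]]'
python3 -m handwheel '[[[0.5,0,0,0,0,0,0],[0.5,0,0,0,0,0,0],[0.9,0,0,0,0,0,0],[0.9,0,0,0,0,0,0],[0.9,0,0,0,0,0,0]]]' 40
python3 -m handwheel '[[[0.9,0,0,0,0,0,0],[0.9,0,0,0,0,0,0],[0.9,0,0,0,0,0,0],[0.9,0,0,0,0,0,0]]]'
python3 -m handwheel '[[[0.9,0,0,0.15,0,0,0],[0.9,0,0,0.4,0,0,0],[0.9,0,0,0.7,0,0,0],[0.9,0,0,1,0,0,0],[0.9,0,0,1,0,0,0]]]'
python3 -m handwheel '[[[0.9,-0.1,0.3,0.1,0,0,-0.018],[0.9,-0.2,0.7,0.1,0,0,-0.036],[0.9,-0.3,1,0.1,0,0,-0.052]]]'
python3 -m handwheel '[[[0.9,0,0.4,0,0,0,0],[0.9,0,0.8,0,0,0,0],[0.9,0,1,0,0,0,0]]]'
python3 -m handwheel '[[[0.9,0,0.4,0,0,0,0],[0.9,0,0.9,0,0,0,0],[0.9,0,1,0,0,0,0],[0.9,0,1,0,0,0,0],[0.9,0,1,0,0,0,0]]]'
python3 look.py w31; python3 -c '
from fit import *
foot("w31",sensors.sense()["tool_pos"])'; python3 dots.py w31
```

```text
clock: 46.85
tool_pos: [0.5, 0.0071, 0.1105]
orientation: [[0.997, 0.072, -0.004], [0.072, -0.997, 0.0], [-0.004, -0.001, -1.0]]
force: [0.4, 0.8, 0.6]
width: 0.6
clock: 47.27
tool_pos: [0.5027, 0.0066, 0.1131]
orientation: [[0.997, 0.071, 0.003], [0.071, -0.997, -0.0], [0.003, 0.0, -1.0]]
force: [-0.9, -0.2, 6.1]
width: 0.312
clock: 47.6
tool_pos: [0.5029, 0.0066, 0.1132]
orientation: [[0.997, 0.071, 0.003], [0.071, -0.997, 0.0], [0.003, 0.0, -1.0]]
force: [-0.6, 0.2, 5.3]
width: 0.304
clock: 48.02
tool_pos: [0.5054, 0.0064, 0.2182]
orientation: [[0.997, 0.071, 0.011], [0.071, -0.997, -0.0], [0.011, 0.001, -1.0]]
force: [1.7, 0.3, -0.2]
width: 0.305
clock: 48.27
tool_pos: [0.4727, 0.1068, 0.2227]
orientation: [[0.966, -0.26, 0.004], [-0.26, -0.966, -0.001], [0.004, -0.0, -1.0]]
force: [5.2, -2.5, 1.4]
width: 0.297
clock: 48.52
tool_pos: [0.4708, 0.21, 0.2212]
orientation: [[0.968, -0.251, -0.0], [-0.251, -0.968, 0.001], [-0.001, -0.001, -1.0]]
force: [0.2, -0.0, -0.2]
width: 0.303
clock: 48.93
tool_pos: [0.4709, 0.307, 0.2205]
orientation: [[0.968, -0.25, -0.002], [-0.25, -0.968, -0.002], [-0.001, 0.002, -1.0]]
force: [-0.4, -0.7, 0.0]
width: 0.299
48.9333 [0.4709 0.307  0.2205] [-0.2503 -0.9682  0.0019] 0.2990221813005744
vial offset z -0.052000000000000005 [ 0.0021 -0.0005] 400
vial offset z -0.03 [0.0012 0.0001] 623
vial offset z -0.0125 [0.0004 0.0007] 613
red [587.7027   3.9946] 185 3D by depth [0.5587 0.0943 0.1119]
blue [289.8072  69.7032] 529 3D by depth [0.5627 0.3046 0.117 ]
```

View pics/w31.png

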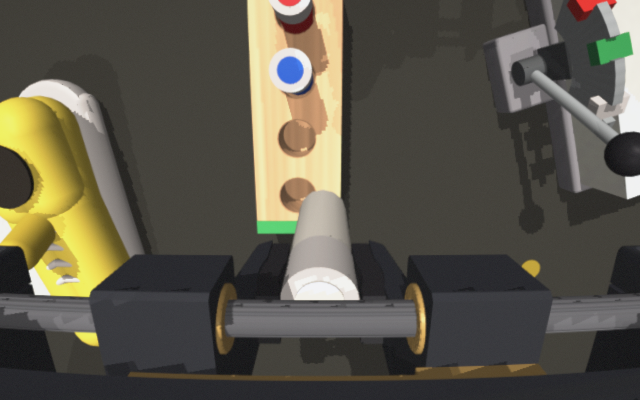

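Carrying white past the lever brushed the knob with about 5 N, and the vial tilted about 0.05 rad. I'll measure both and correct the tilt.

```bash
python3 - <<'E'
from fit import *
from knob import knob
f=np.load("w31.npz");i={k:f[k] for k in("intrinsics","k1","camera_from_world")}
print(onplane(i,[(297.5,138)],.06))
holes("w31",(270,325,110,168),.06,190)
knob("w31",(608,639,135,172))
E
python3 -m handwheel '[[[0.9,0.3,0.1,0,0.005,0.007,0],[0.9,0.43,0.1,-0.3,0.005,0.007,0],[0.9,0.43,0.1,-0.6,0.005,0.007,0],[0.9,0.43,0.1,-0.7,0.005,0.007,0],[0.9,0.43,0.1,-0.7,0.005,0.007,0]]]'
python3 -m handwheel '[[[0.9,0,0,0,0,0,0],[0.9,0,0,0,0,0,0],[0.9,0,0,0,0,0,0],[0.9,0,0,0,0,0,0],[0.9,0,0,0,0,0,0]]]'
python3 look.py w32; python3 -c '
from fit import *
foot("w32",sensors.sense()["tool_pos"])'
```

```text
[[0.5135 0.3162 0.06  ]]
hole [297.2258 135.702 ] [35.2406 43.7786] [[0.5155 0.3159 0.06  ]]
knob [0.4588 0.1026 0.1486] r 0.013364318228451607 1067 len 0.11982667052153019 lever ~ -0.0005579530933181864
clock: 49.4
tool_pos: [0.512, 0.3135, 0.1474]
orientation: [[0.966, -0.255, -0.052], [-0.254, -0.967, 0.027], [-0.057, -0.013, -0.998]]
force: [-0.4, -0.3, -1.1]
width: 0.306
clock: 49.82
tool_pos: [0.5153, 0.3171, 0.1534]
orientation: [[0.967, -0.253, -0.042], [-0.251, -0.967, 0.033], [-0.048, -0.021, -0.999]]
force: [-0.1, -0.3, -0.9]
width: 0.304
49.8167 [0.5153 0.3171 0.1534] [-0.2527 -0.9673 -0.0211] 0.30403328400230856
vial offset z -0.052000000000000005 [0.0005 0.0003] 404
vial offset z -0.03 [0.0003 0.0003] 621
vial offset z -0.0125 [0.0002 0.0003] 614
```

View pics/w32.png

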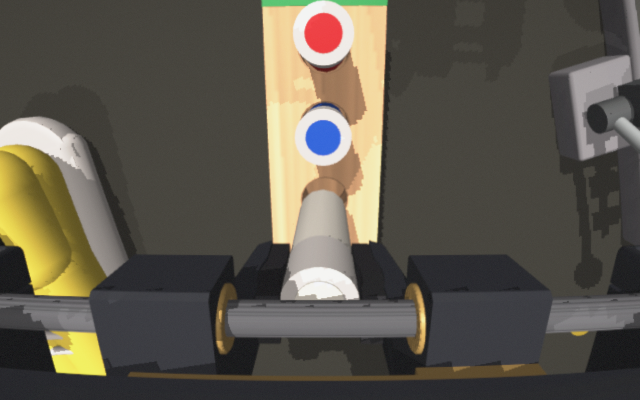

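The vial is vertical again and the lever still reads about 0. Going down with a -1.5 mm x trim.

```bash

python3 -m handwheel '[[[0.9,-0.012,0,-0.06,0,0,0],[0.9,-0.012,0,-0.12,0,0,0],[0.9,-0.012,0,-0.18,0,0,0],[0.9,-0.012,0,-0.18,0,0,0],[0.9,-0.012,0,-0.18,0,0,0]]]'
python3 -m handwheel '[[[0.9,0,0,0,0,0,0],[0.9,0,0,0,0,0,0],[0.9,0,0,0,0,0,0]]]'
python3 -m handwheel '[[[0.9,0,0,-0.05,0,0,0],[0.9,0,0,-0.1,0,0,0],[0.9,0,0,-0.15,0,0,0],[0.9,0,0,-0.15,0,0,0]]]'
```

```text
clock: 50.28
tool_pos: [0.5127, 0.3163, 0.1325]
orientation: [[0.966, -0.253, -0.046], [-0.252, -0.967, 0.03], [-0.052, -0.018, -0.998]]
force: [-0.4, -0.7, -0.5]
width: 0.307
clock: 50.53
tool_pos: [0.5137, 0.3167, 0.134]
orientation: [[0.966, -0.253, -0.043], [-0.252, -0.967, 0.032], [-0.05, -0.02, -0.999]]
force: [-0.2, -0.8, 0.1]
width: 0.304
clock: 50.87
tool_pos: [0.5124, 0.3161, 0.117]
orientation: [[0.966, -0.253, -0.046], [-0.252, -0.967, 0.03], [-0.052, -0.017, -0.998]]
force: [0.4, -0.9, -1.5]
width: 0.302
```

```bash

python3 -m handwheel '[[[0.9,0.003,0.003,-0.1,0,0,0],[0.9,0.003,0.003,-0.2,0,0,0],[0.9,0.003,0.003,-0.31,0,0,0],[0.9,0.003,0.003,-0.31,0,0,0]]]'
python3 -m handwheel '[[[0.5,0,0,0,0,0,0],[0.5,0,0,0,0,0,0],[0.5,0,0,0,0,0,0],[0.5,0,0,0,0,0,0]]]'
python3 -m handwheel '[[[0.4,0,0,0.3,0,0,0],[0.4,0,0,0.6,0,0,0],[0.4,0,0,1.0,0,0,0],[0.4,0,0,1.0,0,0,0]]]'
python3 -m handwheel '[[[0.4,-0.3,-0.1,0.5,0,0,0],[0.4,-0.6,-0.1,0.5,0,0,0],[0.4,-0.9,-0.1,0.5,-0.005,-0.007,0],[0.4,-0.9,-0.1,0.5,-0.005,-0.007,0],[0.4,-0.9,-0.1,0.5,-0.005,-0.007,0]]]'
python3 look.py w33; python3 dots.py w33
python3 - <<'E'
from h import *
for n in ("top","scene"):
    im,d=imaging.get_image(n);np.savez(n+"33.npz",im=im,d=d)
    cv2.imwrite(f"pics/{n}33.png",im)
E
```

```text
clock: 51.2
tool_pos: [0.5117, 0.3158, 0.0842]
orientation: [[0.966, -0.253, -0.049], [-0.252, -0.967, 0.029], [-0.054, -0.016, -0.998]]
force: [-0.4, 1.0, -1.4]
width: 0.302
clock: 51.53
tool_pos: [0.5144, 0.3172, 0.0885]
orientation: [[0.967, -0.253, -0.043], [-0.252, -0.967, 0.032], [-0.049, -0.02, -0.999]]
force: [0.4, -0.2, -1.5]
width: 0.501
clock: 51.87
tool_pos: [0.5185, 0.3195, 0.1974]
orientation: [[0.967, -0.253, -0.031], [-0.252, -0.967, 0.039], [-0.039, -0.03, -0.999]]
force: [1.4, 0.2, 1.9]
width: 0.597
clock: 52.28
tool_pos: [0.4226, 0.3074, 0.2387]
orientation: [[0.968, -0.25, 0.002], [-0.25, -0.968, 0.001], [0.002, -0.002, -1.0]]
force: [1.1, 0.2, -0.1]
width: 0.6
52.2833 [0.4226 0.3074 0.2387] [-0.2502 -0.9682 -0.0019] 0.5999834608184038
blue [274.5345   6.6937] 333 3D by depth [0.5603 0.3054 0.1169]
```

View pics/w33.png

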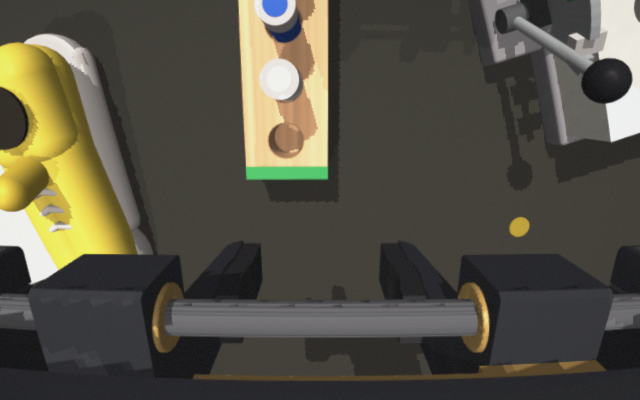

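View pics/scene33.png

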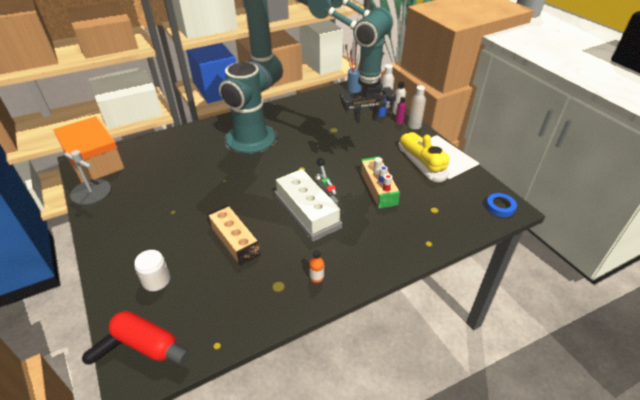

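All three vials stand in the ready rack and the bystanders look unmoved. Last checks: white's cap height, the lever, and the bystanders' shift.

```bash
python3 - <<'E'
from held import *
from knob import knob
for c in ((279,79),(275,6),):
    P,C,px=pts("w33",(c[0]-4,c[0]+5,max(0,c[1]-4),c[1]+5));print(c,np.median(P,0))
knob("w33",(580,635,55,106))
a=np.load("scene0.npz")["im"].astype(int);b=np.load("scene33.npz")["im"].astype(int)
for n,(x0,x1,y0,y1) in dict(sneaker=(395,455,128,185),primer=(130,175,245,295),bottle=(305,330,248,288)).items():
    d=cv2.phaseCorrelate(a[y0:y1,x0:x1].mean(2),b[y0:y1,x0:x1].mean(2));print(n,d)
E
```

```text
(279, 79) [0.5125 0.3157 0.1168]
(275, 6) [0.5606 0.305  0.117 ]
knob [0.4584 0.1015 0.1482] r 0.014332547760864874 1694 len 0.11977014668657636 lever ~ -0.006186681924241433
sneaker ((0.020369508080612775, -0.010881844790329609), 0.9975572813354329)
primer ((0.5906570849424995, -0.04269505875592472), 0.8708463307736998)
bottle ((0.42322230484382395, 0.01602788964512669), 0.9696508582476979)
```

```bash
python3 -m handwheel '[[[0.4,0,0,0,0,0,0],[0.4,0,0,0,0,0,0],[0.4,0,0,0,0,0,0]]]'; python3 -c "
from rig import ticket; print(ticket.close_job())"
```

```text
clock: 52.68
tool_pos: [0.4245, 0.3067, 0.2372]
orientation: [[0.967, -0.254, -0.001], [-0.254, -0.967, -0.0], [-0.001, 0.001, -1.0]]
force: [-0.8, -0.2, -0.8]
width: 0.605
the job is handed in; nothing more can be done
None
```

I moved the red, blue and white vials (there was no yellow one) from the stock rack into the mixer. I put the lever in the green notch for about 6 s, brought it back to white, and then moved all three vials to the ready rack. The job is handed in at 52.7 s; it reports no verdict.

**Last checks:**
- **Vials:** all three caps read about 0.117 m, the same reading a seated vial gave in the stock rack, so they are fully down. Red was last measured before the white vial was placed, and only seen in the final picture.
- **Lever:** it reads about 0 rad. In the green notch I measured about 0.59 to 0.60 rad.
- **Bystanders:** the sneaker, primer can and orange bottle moved at most 0.6 pixel in the scene view.
- **Gripper:** it is clear of everything.

**What went wrong:**
- **First try with red:** it missed its mixer well, landed on the rim with about 29 N on the wrist, and slid and tilted in the jaws. I re-aimed and it seated on the next try.
- **Carrying white:** it brushed the lever knob with about 5 N and tilted slightly in the jaws. The lever still measured at white afterwards, and I straightened the vial before placing it.
- **Stock rack:** it was knocked aside during the run after it was empty, which had no effect.

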